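# Back off the left-hand spindle nut and take out the keeper plate

### The job

The grinding wheel on the stand is held by a brass nut with a left-hand thread, so it comes loose clockwise (seen from above): feel that it is giving and not tightening, then back it off until you feel it come up against its stop, without wrenching the stand round on the bench. Then ease the slotted keeper plate up and out sideways from under the nut (its upright tab is the handle), without levering hard on the nut, and lay it flat, ribs down, in the empty bay of the drawer tray. Leave the nut up at its stop and the other fittings where they are.

Things in the scene. Friction and masses are not known exactly. Their poses are not given: they have to be found in the camera images.
- stand: Round wheel stand: steel foot and grey grinding wheel, both 140 mm across; wheel top 50 mm above the bench, with a recess 50 mm across, 6.5 mm deep round a steel spindle (16 mm thick, top 100 mm above the bench). Origin: spindle axis at bench level, z up. One central bolt holds it: it cannot shift, but slips round under more than 0.9 N m about the vertical.
- stand_lug (a point): Small bolt lug at the edge of the stand's foot, 79 mm from the spindle axis along the stand's x, 16 mm above the bench; it moves only if the stand is wrenched round (it must not turn by more than about 0.1 rad, 8 mm here).
- nut_top (a point): Centre of the top face of the brass hexagon nut (grooved round its middle) on the spindle: 30 mm across flats, 24 mm high; the spindle stands 14 to 21 mm above it. z up; flats face along the point's +y and -y, the others at 60 degree steps. It is stiff all the way, 0.25 to 0.3 N m.
- keeper: Steel slotted plate, 0.2 to 0.3 kg: slab 62 x 62 x 5 mm; slot 20 mm wide from its -x edge to 10 mm past the origin, straddling the spindle; tongue 24 mm wide along +x to 95 mm, with an upright tab. Origin: slab's underside centre, z up. Two 3 mm ribs below sit in the wheel's recess: it must rise over 3 mm before it slides along its +x; clear of spindle and nut after 55 mm.
- keeper_tab (a point): Top centre of the keeper's upright tab: 10 mm thick along the keeper's y, 30 mm long along its x, 40 mm tall above the tongue's top (this point is 45 mm above the slab's underside, at x = 80 mm).
- bay (a point): Centre of the floor of the empty bay of the brown steel drawer tray, 4 mm above the bench: 192 mm along its x by 145 mm along its y, walls 40 mm and divider 34 mm above this floor. z up. The tray is fixed; its other bay, on the -y side, holds brass fittings.
- adapter: Brass hexagon adapter 28 mm across flats, 38 mm tall, standing in the tray's other bay; origin under its centre. Leave alone.
- plug: Brass hexagon plug 26 mm across flats, 26 mm tall, in the tray's other bay; origin under its centre. Leave alone.
- coupling: Round brass coupling 28 mm across, 30 mm tall, in the tray's other bay; origin under its centre. Leave alone.
- loosenut: Loose plain steel hexagon nut 32 mm across flats, 16 mm tall, lying on the bench between stand and tray, nearer the robot; origin under its centre. Leave alone.
- sleeve: Dark steel pipe sleeve 44 mm across, 45 mm tall, standing on the bench beyond; origin under its centre. Leave alone.
- elbow: Brass elbow fitting about 26 mm wide, 38 mm tall, on the bench beyond; origin under its centre. Leave alone.
- flange: Flat dark steel disc 100 mm across, 12 mm thick, on the bench beyond; origin under its centre. Leave alone.
- nut: The same nut as a body; origin: centre of its underside. Left-hand thread: clockwise from above raises it 2.2 mm per rad (14 mm a turn). At the start it is 0.2 to 3 mm above the keeper plate, differing each time; anticlockwise it soon jams down on the plate; clockwise it meets a hard stop after 1.9 to 3.1 rad (where differs each time: feel for it), leaving a gap of 6.5 to 7.5 mm over the seated plate.
There are look-alikes about, which are no part of the job. Several things have the shape of the keeper; the one meant has the colours described above. What is shaped like the stand but green is not meant.

How it is judged:
By the outcome, as a careful person would: the job done as asked, in the order asked, and still so for the second after the job is handed in, with the robot touching nothing.
It also fails if it takes over 72 s, if anything falls off the work surface, if the arm or the gripper's body presses on something with over 40 N, if the wrist force passes 120 N, or if a joint passes its speed limit or range.

### The arm

A 7-joint arm with a two-finger parallel gripper is mounted at the origin on the work surface. World frame = base frame: x ahead of the robot, y to its left, z up, the work surface at z = 0. Lengths are in mm, angles in rad, forces in N, time in s.
With the tool pointing down it reaches from about 400 to 875 mm from the base axis. Payload 6.5 kg.
Tool frame: the origin (TCP) lies at the very end of the fingers, on their centre line; the grasp point (between the pads) lies 19 mm behind it; z points along the fingers, y is the direction in which the jaws open and shut (so a half turn about z gives the same grasp; the last joint's range is limited). The gripper opens to 88 mm and grips with 3 to 60 N. Pads are 18 mm wide; open, the fingers measure 123 mm over their backs; the gripper's body (75 mm by 187 mm) begins 45 mm behind the grasp point.
Start: joints at [-1.212, 0.536, -0.004, 1.538, 0.003, 1.067, -0.071], TCP at [267.885, 592.223, 209.316] pointing down, gripper open.
Joint ranges: [-2.7, 2.7], [-0.37, 2.16], [-1.27, 1.26], [0.24, 2.4], [-1.31, 4.45], [0.19, 1.91], [-2.76, 2.76]. Speed limits (rad/s): [2.39, 2.39, 3.14, 3.14, 3.14, 3.14, 3.14].

### API

Orientations are given as a unit quaternion [w, x, y, z].
In Python, from bench import telemetry, capture, camera_params, ticket gives the robot as it stands.
- The arm moves only by the tool move_arm, never from a script. Its argument "series" is a list of rows, each a list of 3 entries, a list of its own where there are three numbers: the shift along the tool's x, y, z in m, then the turn, a rotation vector about the tool's x, y, z in degrees, then the gripper command: -1 is fully open, 1 is shut, values between are in proportion. A call has 1 to 12 rows; each row shifts and turns the commanded pose from where the row before left it, along the tool's axes as they then stand; what a row does not reach is not made up. A row lasts 1/8 s, in which the tool goes at most 62.5 mm and 10.7 degrees, less where a joint would pass 70% of its speed; a pose out of reach is approached as far as the arm can. A call with a gripper value outside its range is refused whole. The fingers move at their own pace and stop on an object; "force" is the grip in N (left out, the last holds). Time passes only in rows, so rows that do not move let the fingers close. It gives the time, the measured TCP pose, the force and the opening at its end, in the units of the state.
- telemetry.state(): the state, without advancing time (a new reading comes with each control period).
- capture(name): name is "scene" or "top" or "wrist"; returns (picture, depth): 400x640x3 uint8, red, green, blue; 400x640 float32, mm along the optical axis (not along the pixel's ray), 0 where there is no reading.
- camera_params(name): a dict with "K" (3x3 intrinsics, pixels), "xyz" and "attitude" of the camera in the world. Camera axes: x right, y up, looking along -z (the intrinsics and any distortion apply to the point x, -y, -z); pixel columns grow to the right and rows downward; lengths in mm; the calibration is good to about 2 mm. A picture is of the moment at which its call begins: read the wrist's pose just before it. camera_params takes no time and is no camera call; for the wrist camera it gives the pose at the moment of the call.
- ticket.job_done(): hands the job in, once; it reports no verdict.
The state is a dict: "time": time; "joint_positions": joint angles; "joint_vel": joint speeds; "joint_torque": joint torques, N m; "position": TCP position; "orientation": TCP orientation; "contact_force": force on the tool from outside, world axes, zero at the start; "moment": the same for the moment, N m; "grip_width": opening from 0.0 (shut) to 1.0 (fully open).
Only numpy, scipy, OpenCV 4.12 (cv2) and the standard library are available. Lean on these libraries where they do the work, as an engineer would, in place of code of your own. Each camera call takes 0.05 s, during which the arm holds its last target.

## Working session

There is one attempt and no reset: what is moved stays moved. The work goes in short steps, Python scripts to look and compute and a tool call to move; the robot and the scene stay as the last step left them, time stands still between calls to the robot, and variables do not carry over. Pictures are saved under pics/ and viewed, and the job is handed in when it is done.

Besides the shell and the picture viewer there is one more tool, called as name([rows], argument=value, ...), one row to a line, values as JSON. move_arm: Moves the arm, as the interface text tells. Its arguments: {"type":"object","properties":{"series":{"type":"array","items":{"type":"array"}},"force":{"type":"number"}},"required":["series"]}

```bash
ls; mkdir -p pics
python3 - <<'E'
from bench import telemetry,capture,camera_params
import cv2
print(telemetry.state())
for n in("scene","top"):
    p,d=capture(n); cv2.imwrite(f"pics/{n}0.png",p[:,:,::-1]); import numpy as np; np.save(f"{n}0.npy",d)
    print(n,camera_params(n))
E
```

```text
pics
{'time': 0.0, 'joint_positions': array([-1.21221047,  0.53714806, -0.00443782,  1.53884577,  0.00260768,
        1.06732831, -0.07120177]), 'joint_vel': array([-1.88454459e-03, -1.01717010e-03, -1.13420026e-03,  5.50446856e-05,
       -1.17818113e-03, -6.23897907e-04, -2.63318273e-04]), 'joint_torque': array([ 9.90291574e-05, -5.70995307e+01,  9.91306789e-01, -2.51593190e+01,
       -5.61411108e-02,  1.80929020e-02,  1.79471444e-04]), 'position': array([267.62993842, 591.61837544, 208.46154786]), 'orientation': array([-1.15728712e-04,  2.10763834e-01,  9.77536630e-01, -8.54075128e-04]), 'contact_force': array([-0.17379737,  0.30085267,  0.8259887 ]), 'moment': array([-0.00124543,  0.0226563 ,  0.03017916]), 'grip_width': 1.0017318184380182}
scene {'K': array([[504.029084  ,   0.        , 321.53472077],
       [  0.        , 504.029084  , 200.11313589],
       [  0.        ,   0.        ,   1.        ]]), 'xyz': array([1310.04429603, -767.49241004,  876.86292357]), 'attitude': array([0.82612635, 0.423645  , 0.1792173 , 0.32545556])}
top {'K': array([[377.87654645,   0.        , 316.54945908],
       [  0.        , 377.87654645, 193.48845162],
       [  0.        ,   0.        ,   1.        ]]), 'xyz': array([ 347.34016272,   22.71216029, 1052.30163908]), 'attitude': array([-0.69723549, -0.0654938 ,  0.06746876,  0.71064844])}
```

View pics/scene0.png

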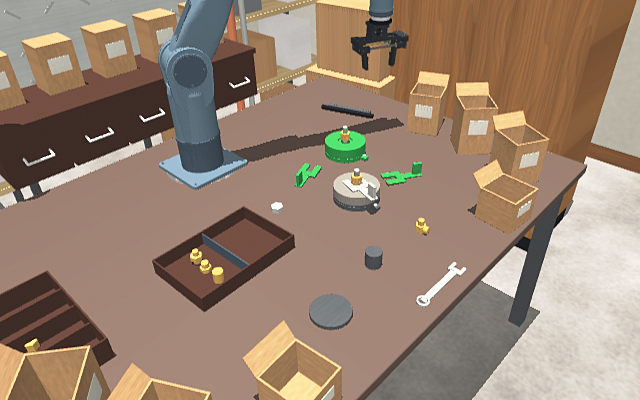

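View pics/top0.png

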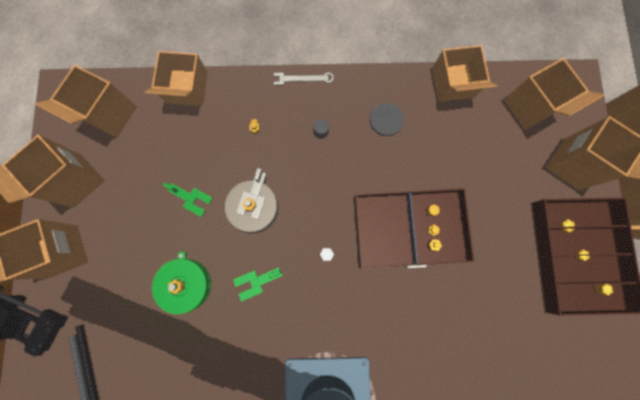

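The scene view shows the grey stand at (357,192) with a steel keeper and brass nut, and the green stand at (346,148). The top view shows the grey stand at (250,206), the green stand at (180,286), two loose green keeper shapes at (187,197) and (258,283), and the tray at (412,229) with its empty bay on the left at (384,230). Candidates for the keeper are the steel plate at (257,190) and the two green ones. Only the steel one under the nut fits the description, so I'll confirm it in a crop.

```bash
cat > h.py <<'E'
import numpy as np,cv2
from scipy.spatial.transform import Rotation as R
from bench import telemetry,capture,camera_params
def rot(q): return R.from_quat([q[1],q[2],q[3],q[0]])
def deproj(par,u,v,d):
    K=par["K"]; x=(u-K[0,2])/K[0,0]*d; y=(v-K[1,2])/K[1,1]*d
    return rot(par["attitude"]).apply(np.stack([x,-y,-d],-1))+par["xyz"]
def cloud(par,d):
    v,u=np.mgrid[0:400,0:640]
    return deproj(par,u.ravel().astype(float),v.ravel().astype(float),d.ravel().astype(float)).reshape(400,640,3)
def proj(par,P):
    c=rot(par["attitude"]).inv().apply(np.asarray(P,float)-par["xyz"]); K=par["K"]
    return np.stack([K[0,2]+K[0,0]*c[...,0]/-c[...,2],K[1,2]-K[1,1]*c[...,1]/-c[...,2]],-1)
E
python3 - <<'E'
from h import *
par=camera_params("top"); d=np.load("top0.npy"); C=cloud(par,d)
sp=camera_params("scene"); ds=np.load("scene0.npy"); S=cloud(sp,ds)
for n,(u,v) in dict(stand=(250,206),nut=(248,204),tab=(261,176),bayc=(384,230),loose=(327,254),plug=(434,230)).items(): print(n,C[v,u].round(0))
# wheel top points, both cameras
for nm,X in(("top",C),("scene",S)):
    X=X.reshape(-1,3); m=(abs(X[:,2]-50)<4)&(np.hypot(X[:,0]-C[206,250,0],X[:,1]-C[206,250,1])<110)
    q=X[m]; (cx,cy),r=cv2.minEnclosingCircle(q[:,:2].astype(np.float32)); print(nm,m.sum(),cx,cy,r,q[:,2].mean())
im=cv2.imread("pics/top0.png"); cv2.imwrite("pics/ctop.png",cv2.resize(im[150:260,200:310],None,fx=5,fy=5,interpolation=2))
im=cv2.imread("pics/scene0.png"); cv2.imwrite("pics/cscene.png",cv2.resize(im[110:240,280:440],None,fx=5,fy=4.5,interpolation=2))
E
```

```text
stand [502. 192.  83.]
nut [505. 194.  96.]
tab [587. 167.  59.]
bayc [ 441. -168.    0.]
loose [377.  -7.  17.]
plug [ 436. -299.   26.]
top 1572 521.8330078125 191.69033813476562 82.68997192382812 49.27066132916443
scene 636 522.4462280273438 195.57705688476562 83.89360809326172 50.10406251857179
```

View pics/ctop.png

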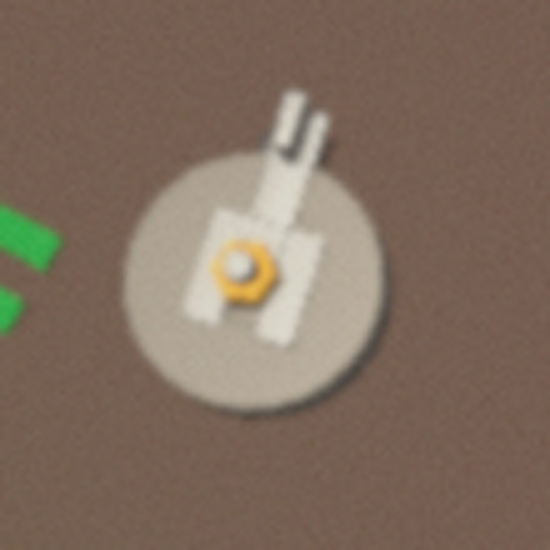

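View pics/cscene.png

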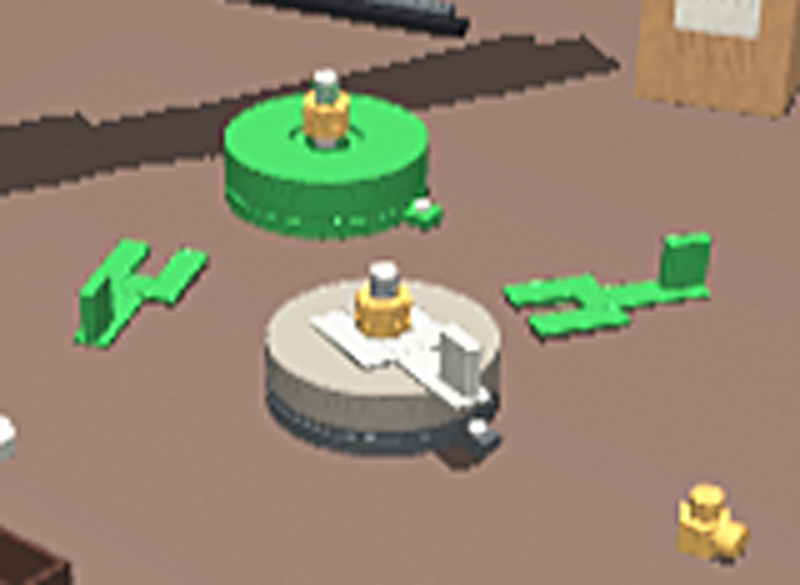

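Confirmed: the steel keeper with its tab sits under the brass nut on the grey stand. I'll plan the approach so the wrist camera can look at it.

```bash
cat >> h.py <<'E'
def tool():
    s=telemetry.state(); return s,np.array(s["position"]),rot(s["orientation"])
def shift(dw):
    s,p,r=tool(); return r.inv().apply(np.asarray(dw,float)).round(1)
E
python3 - <<'E'
from h import *
s,p,r=tool(); c=camera_params("wrist")
print("cam in tool",r.inv().apply(c["xyz"]-p).round(1)); print((r.inv()*rot(c["attitude"])).as_matrix().round(3)); print(c["K"])
print("tool axes",r.as_matrix().round(3))
par=camera_params("top"); C=cloud(par,np.load("top0.npy")).reshape(-1,3)
m=(abs(C[:,2]-50)<4)&(np.hypot(C[:,0]-500,C[:,1]-192)<76)
q=C[m].astype(np.float32); (cx,cy),(a,b),t=cv2.fitEllipse(cv2.convexHull(q[:,:2])); print(cx,cy,a,b)
print(shift([500-p[0],190-p[1],0]))
E
```

```text
cam in tool [  69.5    0.2 -175.8]
[[ 0.001  0.962  0.272]
 [ 1.    -0.001 -0.001]
 [-0.001  0.272 -0.962]]
[[307.98969886   0.         315.77905086]
 [  0.         307.98969886 199.49405918]
 [  0.           0.           1.        ]]
tool axes [[-0.911  0.412 -0.   ]
 [ 0.412  0.911 -0.001]
 [-0.    -0.002 -1.   ]]Traceback (most recent call last):
  File "<stdin>", line 7, in <module>
cv2.error: OpenCV(4.12.0) /io/opencv/modules/imgproc/src/convhull.cpp:143: error: (-215:Assertion failed) total >= 0 && (depth == CV_32F || depth == CV_32S) in function 'convexHull'
```

move_arm([
  [[-0.042,-0.03,0],[0,0,0],-1],
  [[-0.042,-0.03,0],[0,0,0],-1],
  [[-0.042,-0.03,0],[0,0,0],-1],
  [[-0.042,-0.03,0],[0,0,0],-1],
  [[-0.042,-0.03,0],[0,0,0],-1],
  [[-0.042,-0.03,0],[0,0,0],-1],
  [[-0.042,-0.03,0],[0,0,0],-1],
  [[-0.042,-0.03,0],[0,0,0],-1],
  [[-0.042,-0.03,0],[0,0,0],-1],
  [[0,0,0],[0,0,0],-1],
  [[0,0,0],[0,0,0],-1],
])

```text
time: 1.48
position: [500.5, 191.0, 209.0]
orientation: [-0.0, 0.211, 0.978, 0.0]
contact_force: [-0.1, 0.1, -0.7]
grip_width: 1.0
```

Run:
```python
from h import *
s,p,r=tool(); print(p,s["joint_positions"].round(3),s["time"]); c=camera_params("wrist")
im,d=capture("wrist"); np.savez("w1.npz",d=d,im=im,xyz=c["xyz"],att=c["attitude"]); cv2.imwrite("pics/w1.png",im[:,:,::-1])
print(c["xyz"],c["attitude"])
```

```text
[500.48965568 191.01496783 209.0318664 ] [-0.554  0.342  0.131  1.849 -0.055  0.955  0.748] 1.475
[437.39259746 219.7975066  384.90789024] [ 0.83200234 -0.11496195 -0.0746927   0.53756567]
```

View pics/w1.png

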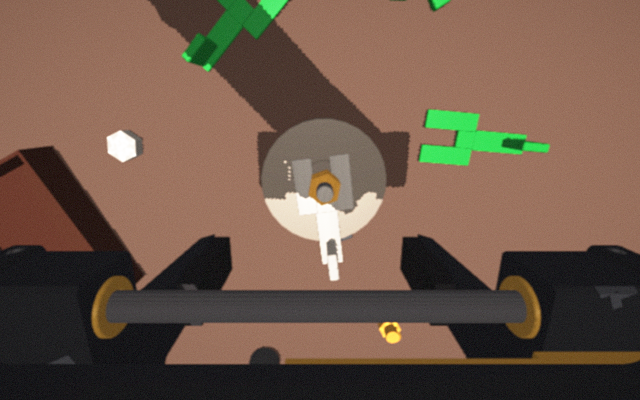

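Run:
```python
from h import *
w=np.load("w1.npz"); par=dict(K=camera_params("wrist")["K"],xyz=w["xyz"],attitude=w["att"])
C=cloud(par,w["d"]); im=w["im"]; np.save("C1.npy",C)
x=C.reshape(-1,3); 
m=(np.hypot(x[:,0]-503,x[:,1]-190)<110)
print(np.histogram(x[m,2],bins=np.arange(-5,110,5)))
for lo,hi,rad,n in((94,106,25,"spindle"),(72,82,30,"nut top"),(50,54,60,"slab?"),(86,95,130,"tab")):
    k=(x[:,2]>lo)&(x[:,2]<hi)&(np.hypot(x[:,0]-503,x[:,1]-190)<rad); q=x[k]; print(n,k.sum(),q.mean(0).round(1),np.median(q,0).round(1))
k=(abs(x[:,2]-49.5)<1.7)&(np.hypot(x[:,0]-503,x[:,1]-190)<76)&(np.hypot(x[:,0]-503,x[:,1]-190)>50); q=x[k][:,:2].astype(np.float32).copy()
print("wheel",k.sum(),cv2.minEnclosingCircle(q), cv2.fitEllipse(cv2.convexHull(q)))
cv2.imwrite("pics/w1c.png",cv2.resize(im[145:285,260:400,::-1],None,fx=4,fy=4,interpolation=2))
g=cv2.resize(im[165:210,300:350,::-1],None,fx=12,fy=12,interpolation=2); cv2.imwrite("pics/w1n.png",g)
```

```text
(array([3363, 7951,    4,   37,    1,    2,    1,    3,   10,  176, 2488,
       6731, 2010,   41,   37,   47,   69,  465,   34,  159,  213,  135]), array([ -5,   0,   5,  10,  15,  20,  25,  30,  35,  40,  45,  50,  55,
        60,  65,  70,  75,  80,  85,  90,  95, 100, 105]))
spindle 233 [508.4 196.9  99.7] [508.3 196.9 100.2]
nut top 426 [506.5 197.5  80.4] [504.9 199.1  80.9]
slab? 4066 [492.4 189.7  50.8] [484.9 191.1  50.7]
tab 185 [565.8 178.5  93.1] [577.5 174.5  94.2]
wheel 4455 ((509.4638671875, 196.58078002929688), 69.88388061523438) ((508.61590576171875, 195.9752197265625), (136.5527801513672, 139.1461944580078), 44.62665557861328)
```

View pics/w1c.png

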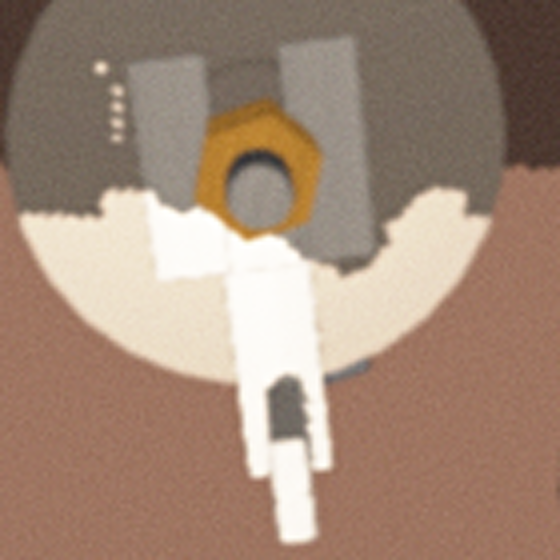

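View pics/w1n.png

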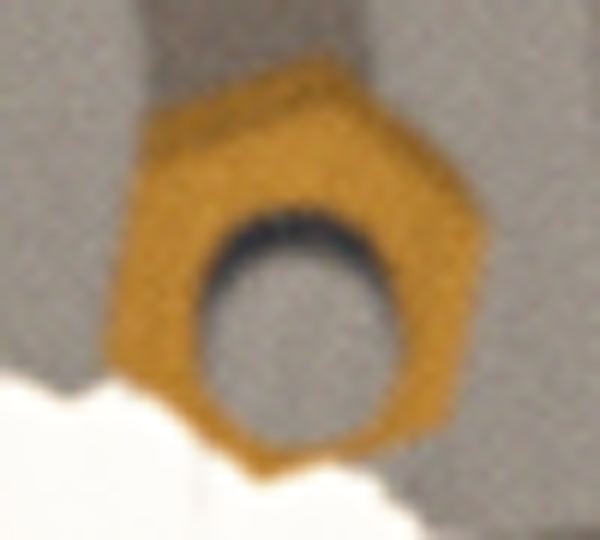

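```bash
cat > fit.py <<'E'
from h import *
from scipy.optimize import minimize
def brass(im,box):
    u0,v0,u1,v1=box; hsv=cv2.cvtColor(im,cv2.COLOR_RGB2HSV); m=((hsv[...,0]>9)&(hsv[...,0]<26)&(hsv[...,1]>150)).astype(np.uint8)
    M=np.zeros_like(m); M[v0:v1,u0:u1]=m[v0:v1,u0:u1]; return M
def fit(par,M,x0,up=8):
    v,u=np.nonzero(M); hull=cv2.convexHull(np.stack([u,v],1).astype(np.float32))
    u0,v0=u.min()-5,v.min()-5; w,h=u.max()-u0+6,v.max()-v0+6
    def img(poly): 
        I=np.zeros((h*up,w*up),np.uint8); cv2.fillConvexPoly(I,np.round(((poly.reshape(-1,2)-[u0-.5,v0-.5])*up)*16).astype(np.int32),1,shift=4); return I
    # target: smooth upsampled hull of mask
    T=cv2.resize(M[v0:v0+h,u0:u0+w].astype(np.float32),None,fx=up,fy=up,interpolation=cv2.INTER_LINEAR)>.5
    tv,tu=np.nonzero(T); T=np.zeros((h*up,w*up),np.uint8); cv2.fillConvexPoly(T,cv2.convexHull(np.stack([tu,tv],1).astype(np.int32)),1)
    def cost(p):
        x,y,z,a=p; ang=a+np.radians(np.arange(6)*60); r=15/np.cos(np.pi/6)
        # flats face +-y at a=0 -> vertices at 0,60..
        P=np.concatenate([np.stack([x+r*np.cos(ang),y+r*np.sin(ang),np.full(6,z)],1),np.stack([x+r*np.cos(ang),y+r*np.sin(ang),np.full(6,z-24)],1)])
        H=cv2.convexHull(proj(par,P).astype(np.float32)); I=img(H)
        return np.sum(I!=T)/T.sum()
    best=None
    for a in np.radians(np.arange(0,60,7.5)):
        s=minimize(cost,[*x0,a],method="Nelder-Mead",options=dict(initial_simplex=np.array([[*x0,a]]+[[x0[0]+3*(i==0),x0[1]+3*(i==1),x0[2]+3*(i==2),a+.1*(i==3)] for i in range(4)]),maxiter=300))
        if best is None or s.fun<best.fun: best=s
    return best
E
python3 - <<'E'
from fit import *
w=np.load("w1.npz"); par=dict(K=camera_params("wrist")["K"],xyz=w["xyz"],attitude=w["att"])
M=brass(w["im"],(295,160,355,215)); print(M.sum())
b=fit(par,M,[508.5,196.7,78]); print(b.x[:3].round(1),np.degrees(b.x[3])%60,b.fun)
def onz(u,v,z):
    d=rot(par["attitude"]).apply(np.stack([(u-par["K"][0,2])/par["K"][0,0],-(v-par["K"][1,2])/par["K"][1,1],-1.]))
    return par["xyz"]+d*(z-par["xyz"][2])/d[2]
c=lambda X,Y,z=51.5: onz(260+X/4-.5,145+Y/4-.5,z)
for n,A,B in(("sL",(130,65),(157,278)),("sR",(355,38),(375,250)),("tL",(228,270),(252,475)),("tR",(315,270),(330,468))):
    a,e=c(*A),c(*B); t=np.degrees(np.arctan2(*(e-a)[1::-1][:2])) ; print(n,a.round(1),e.round(1),t)
for A in((275,440),(310,440),(280,543),(315,540)): print("tab top",c(*A,91.5).round(1))
E
```

```text
464
[511.9 196.1  69.6] 24.510348693010382 0.023941788592441907
sL [472.8 175.8  51.5] [531.  156.6  51.5] -18.246717755874254
sR [491.1 234.3  51.5] [548.8 216.4  51.5] -17.236054105800502
tL [537.1 176.   51.5] [598.7 156.1  51.5] -17.869345289520727
tR [547.3 198.6  51.5] [606.2 178.3  51.5] -19.010296152519235
tab top [572.6 173.3  91.5]
tab top [576.4 181.6  91.5]
tab top [600.8 162.5  91.5]
tab top [603.8 171.4  91.5]
```

Run:
```python
from fit import *
w=np.load("w1.npz"); par=dict(K=camera_params("wrist")["K"],xyz=w["xyz"],attitude=w["att"])
C=np.load("C1.npy"); M=brass(w["im"],(295,160,355,215))
P=C[M>0]; print(np.percentile(P[:,2],[10,50,90]))
import fit as F
for z in(76,78,80):
    o=F.minimize
    F.minimize=lambda f,x,**k: o(lambda p:f([p[0],p[1],z,p[3]]),x,**k)
    b=F.fit(par,M,[508.5,196.7,z]); F.minimize=o
    print(z,b.x.round(2),np.degrees(b.x[3])%60,b.fun)
I=w["im"][...,::-1].copy()
r=8
for z in(100,):
    t=np.linspace(0,2*np.pi,60); uv=proj(par,np.stack([508.5+r*np.cos(t),196.7+r*np.sin(t),0*t+z],1))
    I=cv2.resize(I,None,fx=8,fy=8,interpolation=2); cv2.polylines(I,[np.round((uv+.5)*8).astype(int)],True,(0,0,255),1)
cv2.imwrite("pics/sp.png",I[160*8:215*8,295*8:355*8])
```

```text
[72.07944098 81.02141941 82.16417687]
76 [5.1051e+02 1.9646e+02 7.8840e+01 4.5000e-01] 25.874681757643025 0.044421406775682654
78 [5.1003e+02 1.9655e+02 8.0740e+01 4.7000e-01] 27.1360050987895 0.05590329395195994
80 [5.0949e+02 1.9671e+02 8.4690e+01 4.9000e-01] 28.16930710293973 0.06836319536812456
```

View pics/sp.png

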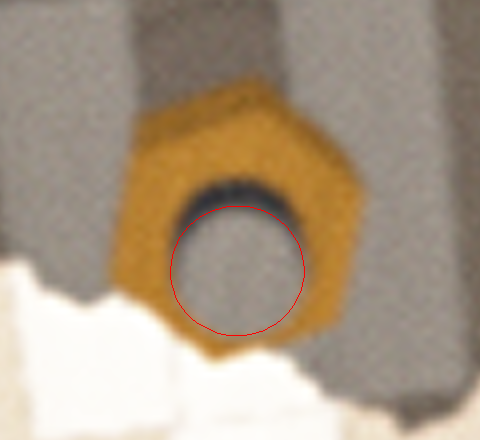

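Run:
```python
from h import *
w=np.load("w1.npz"); par=dict(K=camera_params("wrist")["K"],xyz=w["xyz"],attitude=w["att"])
def onz(u,v,z):
    d=rot(par["attitude"]).apply(np.stack([(u-par["K"][0,2])/par["K"][0,0],-(v-par["K"][1,2])/par["K"][1,1],-1.]))
    return par["xyz"]+d*(z-par["xyz"][2])/d[2]
V=np.array([onz(300+a/12-.5,165+b/12-.5,81) for a,b in((330,92),(485,222),(445,430),(262,478),(108,355),(145,160))])
c=V.mean(0); print(c, [(np.hypot(*(v-c)[:2]).round(1),np.degrees(np.arctan2(*(v-c)[1::-1])).round(1), (np.degrees(np.arctan2(*(v-c)[1::-1]))%60).round(1)) for v in V])
k=lambda X,Y,z: onz(260+X/4-.5,145+Y/4-.5,z)
print("tab",np.mean([k(*A,95) for A in((275,440),(310,440),(280,543),(315,540))],0))
for A in((130,65),(355,38),(228,270),(315,270),(252,475),(330,468)): print(k(*A,55).round(1))
C=np.load("C1.npy")
for u,v in((296,172),(347,165),(330,225)): print(C[v-3:v+4,u-3:u+4].reshape(-1,3).mean(0))
# bay
t=camera_params("top"); T=cloud(t,np.load("top0.npy")); x=T.reshape(-1,3)
k=(x[:,2]>25)&(x[:,2]<60)&(x[:,1]<-60)&(x[:,1]>-420)&(x[:,0]>300)&(x[:,0]<600); q=x[k]; 
print("tray rim",cv2.minAreaRect(q[:,:2].astype(np.float32).copy()), q.min(0),q.max(0))
```

```text
[508.83349621 197.15831471  81.        ] [(np.float64(17.3), np.float64(146.7), np.float64(26.7)), (np.float64(17.0), np.float64(86.4), np.float64(26.4)), (np.float64(17.7), np.float64(22.1), np.float64(22.1)), (np.float64(16.7), np.float64(-33.8), np.float64(26.2)), (np.float64(16.9), np.float64(-94.9), np.float64(25.1)), (np.float64(17.0), np.float64(-155.9), np.float64(24.1))]
tab [586.59202526 172.76824509  95.        ]
[472.4 176.2  55. ]
[490.6 234.1  55. ]
[536.  176.5  55. ]
[546.1 198.8  55. ]
[597.  156.8  55. ]
[604.4 178.7  55. ]
[485.21869581 174.96365709  55.34160388]
[501.01385737 228.36227121  54.74114074]
[556.41125937 184.15975538  55.44367436]
tray rim ((441.3984069824219, -241.03907775878906), (205.3136749267578, 302.4401550292969), 1.8407933712005615) [ 338.49920534 -394.48386042   25.03549263] [548.04994648 -86.83549541  46.79947647]
```

move_arm([
  [[-0.005,0.009,0],[0,0,0],-0.36],
  [[0,0,0.014],[0,0,-10],-0.36],
  [[0,0,0.015],[0,0,-10],-0.36],
  [[0,0,0.015],[0,0,-10],-0.36],
  [[0,0,0.015],[0,0,-10],-0.36],
  [[0,0,0.015],[0,0,-9.3],-0.36],
  [[0,0,0],[0,0,0],-0.36],
  [[0,0,0],[0,0,0],-0.36],
], force=30)

```text
time: 2.52
position: [509.7, 197.4, 135.8]
orientation: [0.0, -0.215, 0.977, 0.0]
contact_force: [0.7, 0.2, 1.2]
grip_width: 0.682
```

Run:
```python
from h import *
s,p,r=tool(); print(p,s["joint_positions"].round(3),s["time"],s["moment"]); c=camera_params("wrist")
print("tool y yaw",np.degrees(np.arctan2(*r.as_matrix()[1::-1,1])))
im,d=capture("wrist"); np.savez("w2.npz",d=d,im=im,xyz=c["xyz"],att=c["attitude"],K=c["K"]); cv2.imwrite("pics/w2.png",im[:,:,::-1])
print(proj(c,np.array([[508.7,197,100],[508.7,197,81]])))
```

```text
[509.65956408 197.44621103 135.80552539] [-0.409  0.457 -0.055  1.875  0.033  0.81   1.523] 2.525 [ 0.01365778 -0.01779676 -0.02290116]
tool y yaw 114.83048602270664
[[315.90436389 210.68547161]
 [315.86870667 203.17171827]]
```

View pics/w2.png

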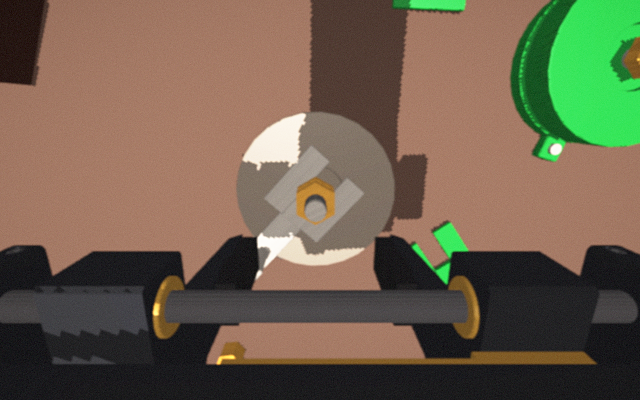

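Run:
```python
from h import *
im=cv2.imread("pics/w2.png"); cv2.imwrite("pics/w2n.png",cv2.resize(im[165:240,270:365],None,fx=8,fy=8,interpolation=2))
w=np.load("w2.npz"); par=dict(K=w["K"],xyz=w["xyz"],attitude=w["att"]); C=cloud(par,w["d"])
x=C.reshape(-1,3); rr=np.hypot(x[:,0]-508.7,x[:,1]-197)
for lo,hi,R0,R1 in((94,106,0,8),(74,88,10,14),(50,60,20,30)):
    k=(x[:,2]>lo)&(x[:,2]<hi)&(rr<R1)&(rr>R0); print(k.sum(),np.median(x[k],0))
```

```text
383 [508.20032039 196.41783453 100.35266777]
369 [504.12633418 193.62672846  81.35686876]
1646 [505.91331472 189.92007573  55.34655506]
```

View pics/w2n.png

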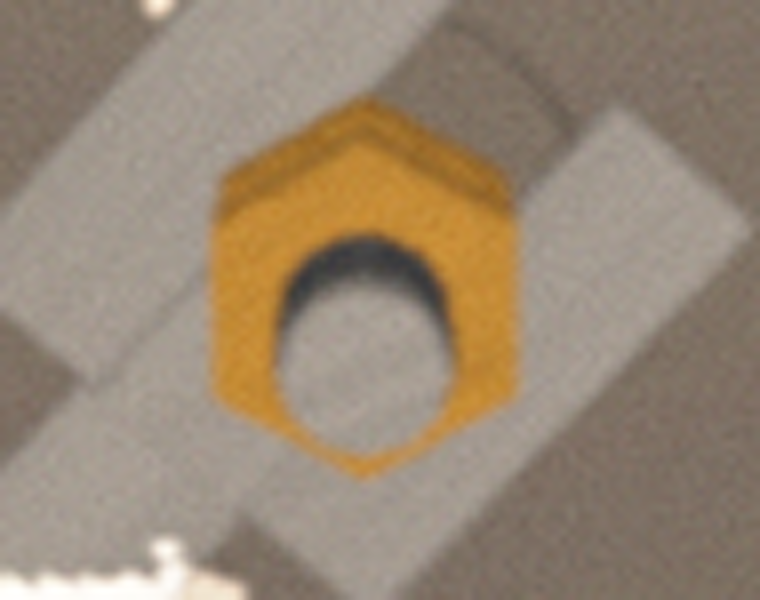

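move_arm([
  [[0.001,0,0.0128],[0,0,0],-0.36],
  [[0,0,0.0128],[0,0,0],-0.36],
  [[0,0,0.0128],[0,0,0],-0.36],
  [[0,0,0.0128],[0,0,0],-0.36],
  [[0,0,0.0128],[0,0,0],-0.36],
  [[0,0,0.0128],[0,0,0],-0.36],
  [[0,0,0],[0,0,0],-0.36],
  [[0,0,0],[0,0,0],-0.36],
], force=30)

```text
time: 3.58
position: [508.6, 196.3, 58.7]
orientation: [0.0, -0.216, 0.976, 0.0]
contact_force: [0.1, 0.7, -0.2]
grip_width: 0.681
```

move_arm([
  [[0,0,0],[0,0,0],1],
  [[0,0,0],[0,0,0],1],
  [[0,0,0],[0,0,0],1],
  [[0,0,0],[0,0,0],1],
  [[0,0,0],[0,0,0],1],
  [[0,0,0],[0,0,0],1],
], force=30)

```text
time: 4.32
position: [508.4, 196.3, 58.6]
orientation: [0.0, -0.216, 0.976, 0.0]
contact_force: [0.1, 0.9, 1.4]
grip_width: 0.168
```

```bash
cat > st.py <<'E'
from h import *
s,p,r=tool(); print(s["time"],p.round(1),"F",s["contact_force"].round(1),"M",s["moment"].round(3),"yaw %.1f"%np.degrees(np.arctan2(*r.as_matrix()[1::-1,1])),"w %.1f mm"%(88*s["grip_width"]),"j7 %.3f"%s["joint_positions"][6], "t7 %.3f"%s["joint_torque"][6])
E
python3 st.py
```

```text
4.325 [508.4 196.3  58.6] F [0.1 0.9 1.4] M [0.128 0.119 0.021] yaw 115.0 w 14.8 mm j7 1.516 t7 0.008
```

```bash
python3 - <<'E'
from h import *
im,d=capture("wrist"); cv2.imwrite("pics/w3.png",im[:,:,::-1]); c=camera_params("wrist")
im2,d2=capture("scene"); cv2.imwrite("pics/s3.png",cv2.resize(im2[110:240,280:440,::-1],None,fx=5,fy=4.5,interpolation=2))
E
python3 st.py
```

```text
4.425 [508.3 196.3  58.5] F [-0.7  0.7  1.5] M [0.17  0.126 0.001] yaw 115.0 w 14.7 mm j7 1.516 t7 0.010
```

View pics/w3.png

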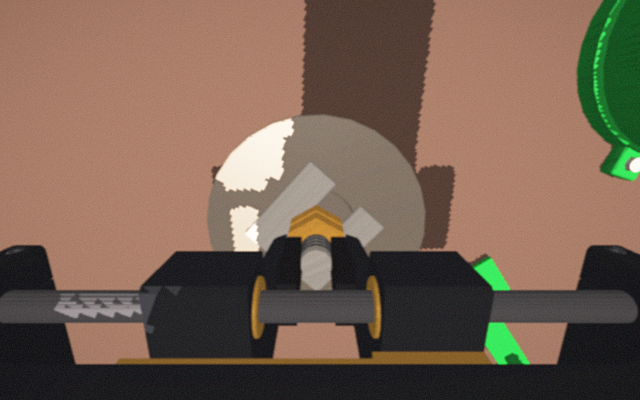

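View pics/s3.png

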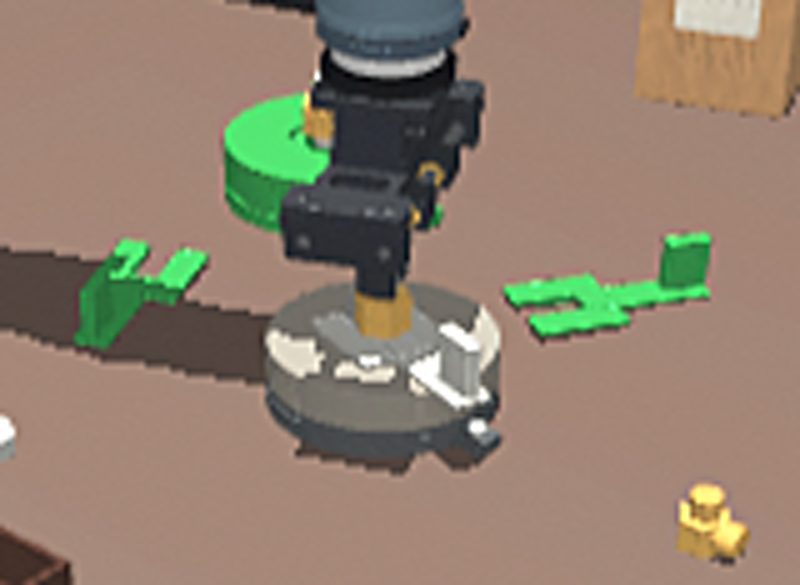

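Run:
```python
from h import *
c=camera_params("wrist"); im,d=capture("wrist"); C=cloud(c,d); s,p,r=tool(); 
for v in range(228,262,4):
    print(v,[ (u,*r.inv().apply(C[v,u]-p).round(0)) for u in (282,290,296,316,340,348)])
np.savez("w3.npz",d=d,im=im,xyz=c["xyz"],att=c["attitude"])
sc=camera_params("scene"); 
print(proj(sc,p),proj(sc,p+[0,0,22]))
```

```text
228 [(282, np.float64(-0.0), np.float64(-21.0), np.float64(4.0)), (290, np.float64(8.0), np.float64(-14.0), np.float64(-16.0)), (296, np.float64(10.0), np.float64(-11.0), np.float64(-22.0)), (316, np.float64(11.0), np.float64(-0.0), np.float64(-24.0)), (340, np.float64(8.0), np.float64(13.0), np.float64(-17.0)), (348, np.float64(1.0), np.float64(20.0), np.float64(2.0))]
232 [(282, np.float64(-3.0), np.float64(-21.0), np.float64(4.0)), (290, np.float64(8.0), np.float64(-14.0), np.float64(-22.0)), (296, np.float64(8.0), np.float64(-11.0), np.float64(-23.0)), (316, np.float64(8.0), np.float64(-0.0), np.float64(-22.0)), (340, np.float64(8.0), np.float64(13.0), np.float64(-22.0)), (348, np.float64(-2.0), np.float64(20.0), np.float64(3.0))]
236 [(282, np.float64(10.0), np.float64(-17.0), np.float64(-32.0)), (290, np.float64(6.0), np.float64(-14.0), np.float64(-23.0)), (296, np.float64(6.0), np.float64(-11.0), np.float64(-22.0)), (316, np.float64(7.0), np.float64(-0.0), np.float64(-26.0)), (340, np.float64(6.0), np.float64(13.0), np.float64(-22.0)), (348, np.float64(10.0), np.float64(16.0),
[... 1622 characters left out ...]
-12.0), np.float64(-52.0)), (296, np.float64(9.0), np.float64(-9.0), np.float64(-52.0)), (316, np.float64(3.0), np.float64(-0.0), np.float64(-42.0)), (340, np.float64(8.0), np.float64(10.0), np.float64(-52.0)), (348, np.float64(8.0), np.float64(14.0), np.float64(-52.0))]
260 [(282, np.float64(9.0), np.float64(-15.0), np.float64(-56.0)), (290, np.float64(9.0), np.float64(-11.0), np.float64(-56.0)), (296, np.float64(8.0), np.float64(-9.0), np.float64(-54.0)), (316, np.float64(1.0), np.float64(-0.0), np.float64(-41.0)), (340, np.float64(8.0), np.float64(10.0), np.float64(-55.0)), (348, np.float64(9.0), np.float64(14.0), np.float64(-56.0))]
[355.60786368 181.6125969 ] [355.74749732 175.33538897]
```

Run:
```python
from h import *
w=np.load("w2.npz"); par=dict(K=w["K"],xyz=w["xyz"],attitude=w["att"]); C=cloud(par,w["d"])
r=R.from_quat([-0.215,0.977,0,0.0]); p=np.array([509.66,197.45,135.8])
T=r.inv().apply(C.reshape(-1,3)-p).reshape(C.shape)
k=(abs(T[...,0])<25)&(abs(T[...,1])<70)&(T[...,2]>-100)&(T[...,2]<20)
print(np.histogram(T[k][:,2],bins=np.arange(-100,25,5)))
for u in (235,245,252,380,390): 
    print(u,[(v,*T[v,u].round(0).astype(int)) for v in range(228,262,5)])
```

```text
(array([655, 541, 380, 306, 657, 934, 560, 542, 600, 660, 542, 438, 387,
       315,  11,   0,   0,   0,   0,   0,   0,   0,   0,   0]), array([-100,  -95,  -90,  -85,  -80,  -75,  -70,  -65,  -60,  -55,  -50,
        -45,  -40,  -35,  -30,  -25,  -20,  -15,  -10,   -5,    0,    5,
         10,   15,   20]))
235 [(228, np.int64(-51), np.int64(-87), np.int64(136)), (233, np.int64(-57), np.int64(-88), np.int64(136)), (238, np.int64(10), np.int64(-40), np.int64(-35)), (243, np.int64(10), np.int64(-39), np.int64(-40)), (248, np.int64(9), np.int64(-38), np.int64(-44)), (253, np.int64(8), np.int64(-37), np.int64(-48)), (258, np.int64(9), np.int64(-35), np.int64(-54))]
245 [(228, np.int64(-51), np.int64(-76), np.int64(135)), (233, np.int64(-57), np.int64(-77), np.int64(136)), (238, np.int64(9), np.int64(-36), np.int64(-32)), (243, np.int64(9), np.int64(-34), np.int64(-39)), (248, np.int64(9), np.int64(-33), np.int64(-44)), (253, np.int64(8), np.int64(-32), np.int64(-49)), (258, np.int64(8), np.int64(-31), np.int64(-54))]
252 [(228, np.int64(-32), np.int64(-58), np.int64(87)), (233, np.int64
[... 289 characters left out ...]
0 [(228, np.int64(-32), np.int64(58), np.int64(86)), (233, np.int64(-57), np.int64(70), np.int64(135)), (238, np.int64(9), np.int64(32), np.int64(-33)), (243, np.int64(9), np.int64(31), np.int64(-38)), (248, np.int64(8), np.int64(30), np.int64(-43)), (253, np.int64(6), np.int64(30), np.int64(-45)), (258, np.int64(5), np.int64(30), np.int64(-46))]
390 [(228, np.int64(-51), np.int64(80), np.int64(135)), (233, np.int64(-57), np.int64(81), np.int64(136)), (238, np.int64(9), np.int64(37), np.int64(-32)), (243, np.int64(9), np.int64(36), np.int64(-38)), (248, np.int64(8), np.int64(35), np.int64(-43)), (253, np.int64(8), np.int64(33), np.int64(-48)), (258, np.int64(9), np.int64(32), np.int64(-54))]
```

The gripper closed to 14.8 mm, and the depth image shows why. The real fingertips end about 29 mm short of the reported TCP, so they closed lightly on the spindle above the nut. I'll open, go lower using the tip as seen, and regrip.

move_arm([
  [[0,0,0],[0,0,0],-0.36],
  [[0,0,0],[0,0,0],-0.36],
  [[0,0,0],[0,0,0],-0.36],
  [[0,0,0],[0,0,0],-0.36],
  [[0,0,0.008],[0,0,0],-0.36],
  [[0,0,0.008],[0,0,0],-0.36],
  [[0,0,0.006],[0,0,0],-0.36],
  [[0,0,0.004],[0,0,0],-0.36],
  [[0,0,0.001],[0,0,0],-0.36],
  [[0,0,0],[0,0,0],-0.36],
  [[0,0,0],[0,0,0],-0.36],
], force=30)

```text
time: 5.85
position: [508.6, 196.2, 31.7]
orientation: [0.0, -0.216, 0.976, 0.0]
contact_force: [-1.1, -0.1, 0.5]
grip_width: 0.682
```

```bash
python3 st.py
python3 - <<'E'
from h import *
c=camera_params("wrist"); im,d=capture("wrist"); C=cloud(c,d); cv2.imwrite("pics/w4.png",im[:,:,::-1])
im2,d2=capture("scene"); cv2.imwrite("pics/s4.png",cv2.resize(im2[110:240,280:440,::-1],None,fx=5,fy=4.5,interpolation=2))
s,p,r=tool();T=r.inv().apply(C.reshape(-1,3)-p).reshape(C.shape)
k=(abs(T[...,0])<15)&(abs(T[...,1])<70)&(abs(T[...,1])>25)&(T[...,2]>-100)&(T[...,2]<0)
print(np.percentile(C[k][:,2],[0,.5,2,5]).round(1))
E
```

```text
5.85 [508.6 196.2  31.7] F [-1.1 -0.1  0.5] M [ 0.047  0.031 -0.033] yaw 115.0 w 60.0 mm j7 1.512 t7 -0.000
[48.1 49.2 49.5 49.8]
```

View pics/w4.png

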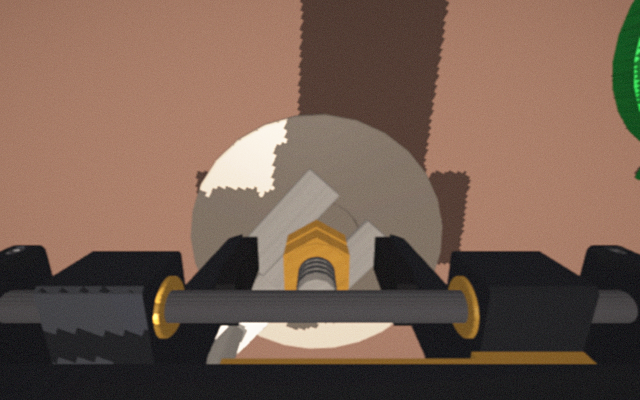

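View pics/s4.png

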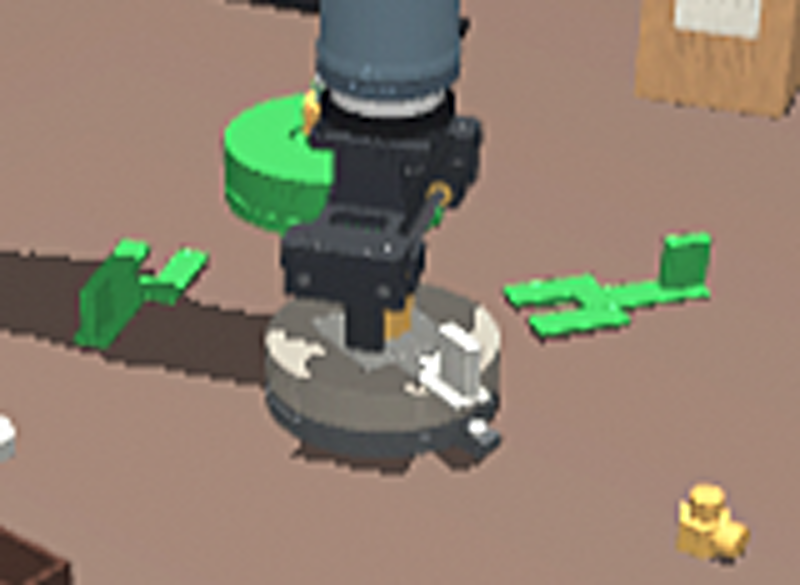

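Now the tips are at z ≈ 61 beside the nut (orange hexagon at (317,255) between them). Closing.

move_arm([
  [[0,0,0.001],[0,0,0],1],
  [[0,0,0],[0,0,0],1],
  [[0,0,0],[0,0,0],1],
  [[0,0,0],[0,0,0],1],
  [[0,0,0],[0,0,0],1],
], force=30)

```text
time: 6.58
position: [508.3, 196.3, 30.5]
orientation: [-0.0, -0.216, 0.976, 0.0]
contact_force: [0.2, 0.4, -0.8]
grip_width: 0.337
```

```bash
python3 st.py
```

```text
6.575 [508.3 196.3  30.5] F [ 0.2  0.4 -0.8] M [0.081 0.053 0.079] yaw 115.0 w 29.6 mm j7 1.512 t7 -0.024
```

Gripped on the flats at 29.6 mm. A small clockwise test turn comes first.

move_arm([
  [[0,0,-0.0001],[0,0,3],1],
  [[0,0,-0.0001],[0,0,3],1],
  [[0,0,-0.0001],[0,0,3],1],
  [[0,0,-0.0001],[0,0,3],1],
])

```text
time: 7.08
position: [508.3, 196.4, 31.0]
orientation: [0.0, -0.113, 0.994, 0.0]
contact_force: [-0.8, 0.3, 0.5]
grip_width: 0.335
```

```bash
python3 st.py
```

```text
7.075 [508.3 196.4  31. ] F [-0.8  0.3  0.5] M [0.166 0.131 0.255] yaw 102.9 w 29.5 mm j7 1.351 t7 0.161
```

move_arm([
  [[0,0,-0.0002],[0,0,6],1],
  [[0,0,-0.0003],[0,0,6],1],
  [[0,0,-0.0002],[0,0,6],1],
  [[0,0,-0.0002],[0,0,6],1],
  [[0,0,-0.0003],[0,0,6],1],
])

```text
time: 7.7
position: [508.3, 196.7, 32.2]
orientation: [0.0, 0.149, 0.989, 0.0]
contact_force: [-1.4, 0.8, -0.2]
grip_width: 0.34
```

```bash
python3 st.py
python3 - <<'E'
from h import *
im,d=capture("wrist"); cv2.imwrite("pics/w5.png",cv2.resize(im[180:330,220:420,::-1],None,fx=4,fy=4,interpolation=2))
E
```

```text
7.7 [508.3 196.7  32.2] F [-1.4  0.8 -0.2] M [0.275 0.02  0.212] yaw 72.8 w 29.9 mm j7 0.950 t7 0.576
```

View pics/w5.png

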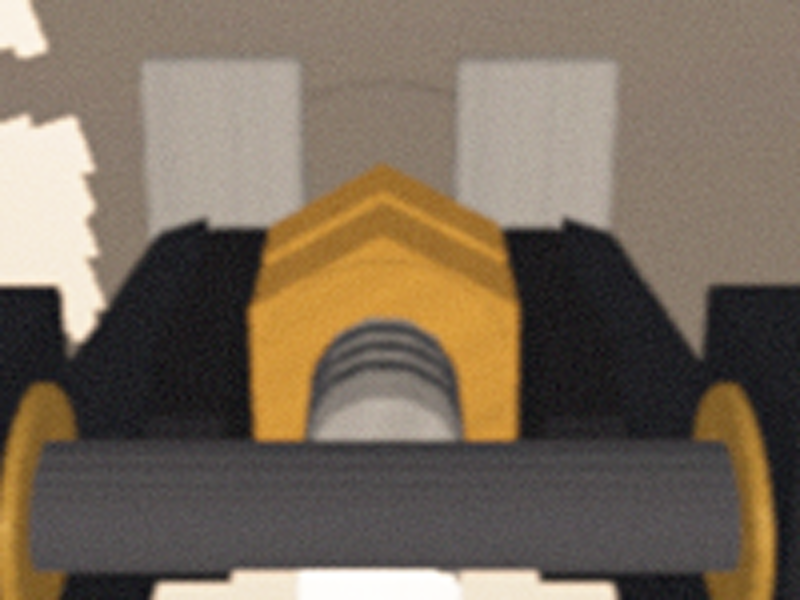

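The nut has turned with the fingers (hexagon still square to the pads, moment steady at ~0.25 N m). It's giving, so I'll continue.

move_arm([
  [[0,0,-0.0002],[0,0,6],1],
  [[0,0,-0.0003],[0,0,6],1],
  [[0,0,-0.0002],[0,0,6],1],
  [[0,0,-0.0002],[0,0,6],1],
  [[0,0,-0.0003],[0,0,6],1],
  [[0,0,-0.0002],[0,0,6],1],
  [[0,0,-0.0002],[0,0,6],1],
  [[0,0,-0.0002],[0,0,6],1],
])

```text
time: 8.75
position: [508.7, 197.1, 34.0]
orientation: [0.0, 0.538, 0.843, 0.001]
contact_force: [1.4, 1.9, -1.2]
grip_width: 0.338
```

```bash
python3 st.py
```

```text
8.75 [508.7 197.1  34. ] F [ 1.4  1.9 -1.2] M [ 0.363 -0.056  0.291] yaw 24.9 w 29.8 mm j7 0.314 t7 0.577
```

move_arm([
  [[0,0,-0.0002],[0,0,4],1],
  [[0,0,-0.0001],[0,0,4],1],
  [[0,0,-0.0002],[0,0,4],1],
])

```text
time: 9.12
position: [508.8, 197.2, 34.5]
orientation: [0.0, 0.622, 0.783, 0.001]
contact_force: [1.5, 2.3, -2.0]
grip_width: 0.337
```

```bash
python3 st.py
```

```text
9.125 [508.8 197.2  34.5] F [ 1.5  2.3 -2. ] M [ 0.392 -0.229  0.248] yaw 13.0 w 29.7 mm j7 0.155 t7 0.305
```

move_arm([
  [[0,0,-0.0001],[0,0,3],1],
  [[0,0,-0.0001],[0,0,3],1],
])

```text
time: 9.38
position: [509.0, 197.2, 34.8]
orientation: [0.0, 0.662, 0.749, 0.001]
contact_force: [1.2, 2.2, -1.3]
grip_width: 0.341
```

```bash
python3 st.py
```

```text
9.375 [509.  197.2  34.8] F [ 1.2  2.2 -1.3] M [ 0.41  -0.21   0.227] yaw 7.0 w 30.0 mm j7 0.075 t7 0.163
```

move_arm([
  [[0,0,-0.0001],[0,0,2],1],
  [[0,0,-0.0001],[0,0,2],1],
])

```text
time: 9.62
position: [509.0, 197.1, 34.9]
orientation: [0.0, 0.689, 0.725, 0.001]
contact_force: [2.8, 4.5, -2.6]
grip_width: 0.338
```

```bash
python3 st.py
```

```text
9.625 [509.  197.1  34.9] F [ 2.8  4.5 -2.6] M [ 0.859 -0.455  0.231] yaw 3.0 w 29.7 mm j7 0.021 t7 0.045
```

move_arm([
  [[0,0,-0.0001],[0,0,2],1],
  [[0,0,-0.0001],[0,0,2],1],
])

```text
time: 9.88
position: [509.0, 197.2, 35.1]
orientation: [0.0, 0.714, 0.7, 0.001]
contact_force: [3.3, 4.2, -3.7]
grip_width: 0.341
```

```bash
python3 st.py
```

```text
9.875 [509.  197.2  35.1] F [ 3.3  4.2 -3.7] M [ 0.862 -0.594  0.219] yaw -1.1 w 30.0 mm j7 -0.034 t7 0.032
```

move_arm([
  [[0,0,-0.0001],[0,0,2],1],
  [[0,0,-0.0001],[0,0,2],1],
])

```text
time: 10.12
position: [509.0, 197.2, 35.3]
orientation: [0.0, 0.738, 0.675, 0.001]
contact_force: [3.3, 5.1, -4.6]
grip_width: 0.341
```

```bash
python3 st.py
```

```text
10.125 [509.  197.2  35.3] F [ 3.3  5.1 -4.6] M [ 0.902 -0.59   0.198] yaw -5.1 w 30.0 mm j7 -0.087 t7 0.034
```

Run:
```python
from h import *
im,d=capture("wrist"); cv2.imwrite("pics/w6.png",cv2.resize(im[150:350,200:440,::-1],None,fx=3,fy=3,interpolation=2))
im2,d2=capture("scene"); cv2.imwrite("pics/s6.png",cv2.resize(im2[110:240,280:440,::-1],None,fx=5,fy=4.5,interpolation=2))
```

```text
(no output)
```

View pics/w6.png

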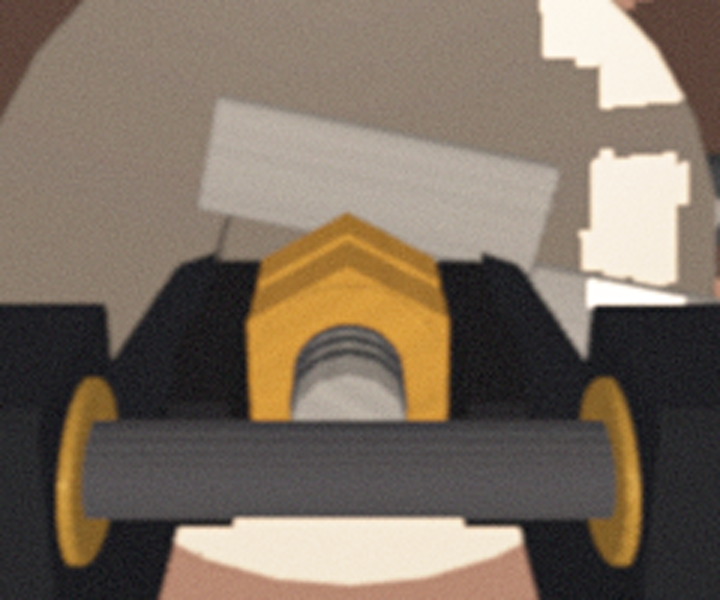

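View pics/s6.png

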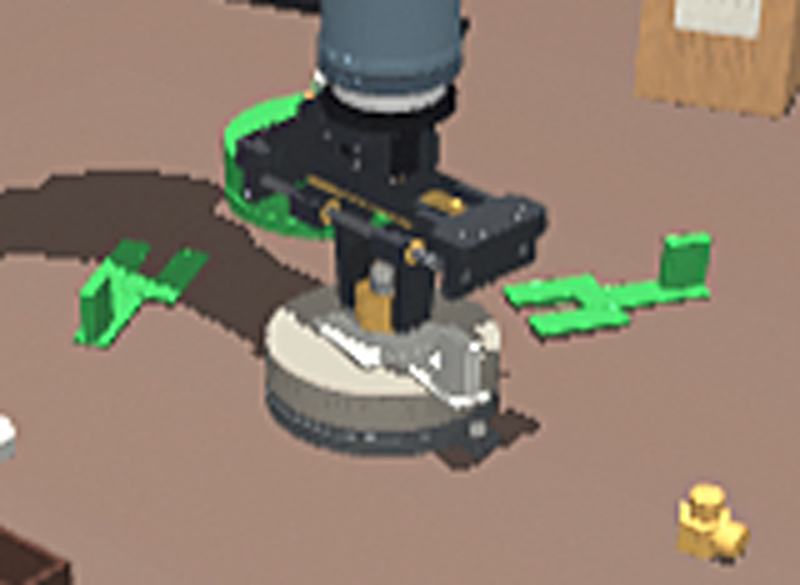

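The nut is square in the pads and the lug at (478,430) hasn't moved. Continuing in small steps.

move_arm([
  [[0,0,0],[0,0,2],1],
  [[0,0,-0.0001],[0,0,2],1],
])

```text
time: 10.48
position: [509.1, 197.1, 35.4]
orientation: [0.0, 0.761, 0.649, 0.001]
contact_force: [3.6, 4.0, -3.6]
grip_width: 0.338
```

```bash
python3 st.py
```

```text
10.475 [509.1 197.1  35.4] F [ 3.6  4.  -3.6] M [ 0.981 -0.64   0.254] yaw -9.1 w 29.8 mm j7 -0.141 t7 0.037
```

move_arm([
  [[0,0,0],[0,0,2],1],
  [[0,0,-0.0001],[0,0,2],1],
])

```text
time: 10.72
position: [509.1, 197.1, 35.6]
orientation: [0.0, 0.783, 0.622, 0.001]
contact_force: [3.5, 4.6, -3.0]
grip_width: 0.339
```

```bash
python3 st.py
```

```text
10.725 [509.1 197.1  35.6] F [ 3.5  4.6 -3. ] M [ 0.89  -0.608  0.253] yaw -13.1 w 29.8 mm j7 -0.195 t7 0.034
```

move_arm([
  [[0,0,0],[0,0,2],1],
  [[0,0,-0.0001],[0,0,2],1],
])

```text
time: 10.98
position: [509.2, 197.1, 35.7]
orientation: [0.0, 0.804, 0.594, 0.001]
contact_force: [3.7, 3.9, -3.0]
grip_width: 0.336
```

```bash
python3 st.py
```

```text
10.975 [509.2 197.1  35.7] F [ 3.7  3.9 -3. ] M [ 0.855 -0.596  0.194] yaw -17.1 w 29.6 mm j7 -0.249 t7 0.034
```

move_arm([
  [[0,0,-0.0001],[0,0,2],1],
  [[0,0,-0.0001],[0,0,2],1],
])

```text
time: 11.22
position: [509.2, 197.1, 35.9]
orientation: [0.0, 0.825, 0.566, 0.001]
contact_force: [4.6, 3.8, -3.9]
grip_width: 0.339
```

```bash
python3 st.py
```

```text
11.225 [509.2 197.1  35.9] F [ 4.6  3.8 -3.9] M [ 0.893 -0.652  0.276] yaw -21.1 w 29.8 mm j7 -0.303 t7 0.036
```

move_arm([
  [[0,0,-0.0001],[0,0,2],1],
  [[0,0,-0.0001],[0,0,2],1],
])

```text
time: 11.48
position: [509.3, 197.1, 36.1]
orientation: [0.0, 0.844, 0.537, 0.001]
contact_force: [4.7, 4.0, -3.5]
grip_width: 0.335
```

```bash
python3 st.py
```

```text
11.475 [509.3 197.1  36.1] F [ 4.7  4.  -3.5] M [ 0.858 -0.71   0.245] yaw -25.1 w 29.5 mm j7 -0.358 t7 0.038
```

move_arm([
  [[0,0,-0.0001],[0,0,2],1],
  [[0,0,-0.0001],[0,0,2],1],
])

```text
time: 11.72
position: [509.3, 197.1, 36.2]
orientation: [0.0, 0.862, 0.507, 0.001]
contact_force: [4.0, 4.3, -5.0]
grip_width: 0.336
```

```bash
python3 st.py
```

```text
11.725 [509.3 197.1  36.2] F [ 4.   4.3 -5. ] M [ 0.846 -0.712  0.219] yaw -29.1 w 29.6 mm j7 -0.412 t7 0.040
```

move_arm([
  [[0,0,-0.0001],[0,0,2],1],
  [[0,0,0],[0,0,2],1],
])

```text
time: 11.98
position: [509.4, 197.0, 36.4]
orientation: [0.0, 0.879, 0.476, 0.001]
contact_force: [4.3, 4.1, -3.5]
grip_width: 0.34
```

```bash
python3 st.py
```

```text
11.975 [509.4 197.   36.4] F [ 4.3  4.1 -3.5] M [ 0.824 -0.711  0.355] yaw -33.1 w 29.9 mm j7 -0.467 t7 0.020
```

move_arm([
  [[0,0,0],[0,0,1],1],
  [[0,0,0],[0,0,0],1],
])

```text
time: 12.22
position: [509.3, 197.0, 36.4]
orientation: [0.0, 0.883, 0.47, 0.001]
contact_force: [4.5, 3.7, -4.1]
grip_width: 0.336
```

```bash
python3 st.py
```

```text
12.225 [509.3 197.   36.4] F [ 4.5  3.7 -4.1] M [ 0.804 -0.762  0.571] yaw -34.0 w 29.6 mm j7 -0.479 t7 -0.626
```

move_arm([
  [[0,0,0],[0,0,0.5],1],
  [[0,0,0],[0,0,0],1],
])

```text
time: 12.48
position: [509.3, 197.0, 36.4]
orientation: [0.0, 0.885, 0.466, 0.001]
contact_force: [4.1, 4.2, -4.1]
grip_width: 0.338
```

```bash
python3 st.py
```

```text
12.475 [509.3 197.   36.4] F [ 4.1  4.2 -4.1] M [ 0.754 -0.756  0.746] yaw -34.4 w 29.8 mm j7 -0.486 t7 -0.739
```

The moment climbed from 0.25 to 0.57 to 0.75 N m within 1.5° with no more rise, so that's the stop, after 2.6 rad. I'll relax the torque, open part way and lift clear.

move_arm([
  [[0,0,0],[0,0,-1.3],1],
  [[0,0,0],[0,0,0],-0.2],
  [[0,0,0],[0,0,0],-0.2],
  [[0,0,0],[0,0,0],-0.2],
  [[0,0,0],[0,0,0],-0.2],
  [[0,0,-0.02],[0,0,0],-0.2],
  [[0,0,-0.03],[0,0,0],-0.2],
  [[0,0,-0.03],[0,0,0],-0.2],
  [[0,0,-0.03],[0,0,0],-0.2],
  [[0,0,-0.03],[0,0,0],-0.2],
  [[0,0,0],[0,0,0],-0.2],
])

```text
time: 13.85
position: [510.0, 196.5, 179.2]
orientation: [-0.0, 0.88, 0.475, 0.002]
contact_force: [-0.3, 0.9, -0.4]
grip_width: 0.598
```

```bash
python3 st.py
python3 - <<'E'
from h import *
c=camera_params("wrist"); im,d=capture("wrist"); cv2.imwrite("pics/w7.png",im[:,:,::-1]); np.savez("w7.npz",d=d,im=im,xyz=c["xyz"],att=c["attitude"],K=c["K"])
C=cloud(c,d); x=C.reshape(-1,3); rr=np.hypot(x[:,0]-508.6,x[:,1]-196.8)
for lo,hi,R0,R1 in((94,106,0,8),(74,93,10,14),(50,60,20,30)):
    k=(x[:,2]>lo)&(x[:,2]<hi)&(rr<R1)&(rr>R0); print(k.sum(),np.median(x[k],0))
E
```

```text
13.85 [510.  196.5 179.2] F [-0.3  0.9 -0.4] M [-0.054  0.091 -0.013] yaw -33.3 w 52.6 mm j7 -0.617 t7 -0.151
253 [509.06831842 197.4979273  100.41315763]
336 [509.51633442 198.08899547  87.0835117 ]
1258 [516.167558   200.34556335  55.36994877]
```

View pics/w7.png

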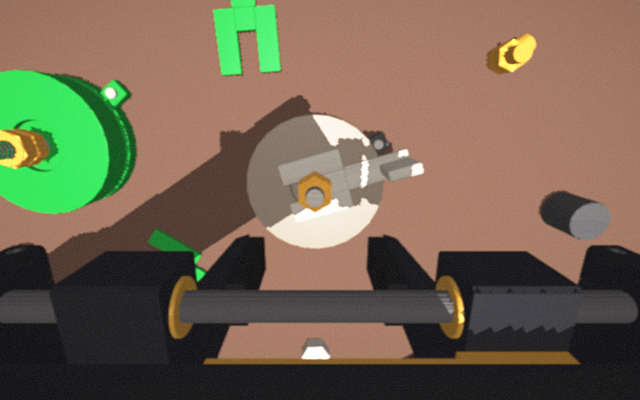

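Nut top is now at z ≈ 87, giving a gap of about 7 mm. Next I'll move over the tab at (403,160) and turn the jaws across it.

move_arm([
  [[0.011,0.038,0],[0,0,0],-0.2],
  [[0.011,0.039,0],[0,0,0],-0.2],
  [[0,0,0],[0,0,10.7],-0.2],
  [[0,0,0],[0,0,10.7],-0.2],
  [[0,0,0],[0,0,10.7],-0.2],
  [[0,0,0],[0,0,10.7],-0.2],
  [[0,0,0],[0,0,10.7],-0.2],
  [[0,0,0],[0,0,10.7],-0.2],
  [[0,0,0],[0,0,10.5],-0.2],
  [[0,0,0],[0,0,0],-0.2],
  [[0,0,0],[0,0,0],-0.2],
], force=60)

```text
time: 15.28
position: [584.5, 172.2, 175.8]
orientation: [0.0, 0.988, -0.154, -0.0]
contact_force: [0.2, -0.3, -0.2]
grip_width: 0.598
```

```bash
python3 st.py
python3 - <<'E'
from h import *
c=camera_params("wrist"); im,d=capture("wrist"); cv2.imwrite("pics/w8.png",im[:,:,::-1]); np.savez("w8.npz",d=d,im=im,xyz=c["xyz"],att=c["attitude"],K=c["K"])
C=cloud(c,d); x=C.reshape(-1,3)
k=(x[:,2]>90)&(x[:,2]<98)&(np.hypot(x[:,0]-586,x[:,1]-173)<30); q=x[k][:,:2].astype(np.float32).copy(); print(k.sum(),q.mean(0),cv2.minAreaRect(q),np.median(x[k][:,2]))
E
```

```text
15.275 [584.5 172.2 175.8] F [ 0.2 -0.3 -0.2] M [0.057 0.155 0.031] yaw -107.7 w 52.6 mm j7 -1.619 t7 -0.020
401 [587.72235 171.69273] ((587.25390625, 171.8280029296875), (9.662980079650879, 29.77945899963379), 72.29117584228516) 95.17699784960604
```

View pics/w8.png

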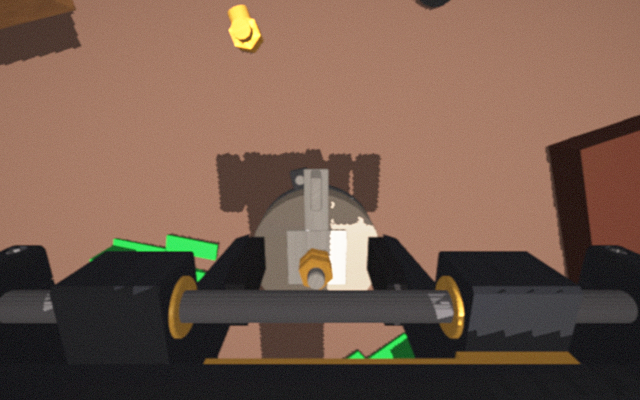

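Tab found at (587.3, 171.8), and its 72.3° edge matches the jaws. The image shows it at (316,185), straddled centrally. Descending and gripping.

move_arm([
  [[0.0028,-0.0005,0.025],[0,0,0],-0.2],
  [[0,0,0.03],[0,0,0],-0.2],
  [[0,0,0.03],[0,0,0],-0.2],
  [[0,0,0.03],[0,0,0],-0.2],
  [[0,0,0.02],[0,0,0],-0.2],
  [[0,0,0.007],[0,0,0],-0.2],
  [[0,0,0],[0,0,0],-0.2],
  [[0,0,0],[0,0,0],-0.2],
])

```text
time: 16.32
position: [588.5, 172.0, 35.2]
orientation: [-0.0, 0.988, -0.156, 0.001]
contact_force: [0.1, 0.1, -0.1]
grip_width: 0.599
```

```bash
python3 st.py
```

```text
16.325 [588.5 172.   35.2] F [ 0.1  0.1 -0.1] M [ 0.049  0.235 -0.003] yaw -107.9 w 52.7 mm j7 -1.509 t7 0.003
```

move_arm([
  [[-0.001,0,0.0045],[0,0,0],-0.2],
  [[0,0,0],[0,0,0],-0.2],
  [[0,0,0],[0,0,0],1],
  [[0,0,0],[0,0,0],1],
  [[0,0,0],[0,0,0],1],
  [[0,0,0],[0,0,0],1],
  [[0,0,0],[0,0,0],1],
  [[0,0,0],[0,0,0],1],
], force=60)

```text
time: 17.32
position: [586.7, 172.2, 29.8]
orientation: [0.0, 0.988, -0.156, 0.0]
contact_force: [0.1, 0.1, -1.0]
grip_width: 0.107
```

```bash
python3 st.py
```

```text
17.325 [586.7 172.2  29.8] F [ 0.1  0.1 -1. ] M [-0.031  0.182 -0.007] yaw -107.9 w 9.5 mm j7 -1.505 t7 0.022
```

move_arm([
  [[0,0,-0.001],[0,0,0],1],
  [[0,0,-0.001],[0,0,0],1],
  [[0,0,-0.001],[0,0,0],1],
  [[0,0,-0.001],[0,0,0],1],
  [[0,0,-0.0005],[0,0,0],1],
  [[0,0,0],[0,0,0],1],
  [[0,0,0],[0,0,0],1],
])

```text
time: 18.2
position: [586.7, 172.3, 34.2]
orientation: [0.0, 0.988, -0.156, -0.0]
contact_force: [0.2, 1.2, -3.6]
grip_width: 0.108
```

```bash
python3 st.py
python3 - <<'E'
from h import *
c=camera_params("wrist"); im,d=capture("wrist"); cv2.imwrite("pics/w9.png",im[:,:,::-1]); np.savez("w9.npz",d=d,im=im,xyz=c["xyz"],att=c["attitude"],K=c["K"])
C=cloud(c,d); x=C.reshape(-1,3)
a=np.radians(-17.8); D=np.array([np.cos(a),np.sin(a)]);N=np.array([-D[1],D[0]])
o=np.array([587.3,171.8])-80*D
s=(x[:,:2]-o)@D; t=(x[:,:2]-o)@N
for lo in range(-30,65,10):
    k=(s>lo)&(s<lo+10)&(abs(t)<29)&((abs(t)>11)|(s>20))&((abs(t)<11)|(s<30))&(x[:,2]>52)&(x[:,2]<66)
    if k.sum()>15: print(lo,k.sum(),np.percentile(x[k,2],[20,50,80]).round(1))
im2,d2=capture("scene"); cv2.imwrite("pics/s9.png",cv2.resize(im2[110:240,280:440,::-1],None,fx=5,fy=4.5,interpolation=2))
E
```

```text
18.2 [586.7 172.3  34.2] F [ 0.2  1.2 -3.6] M [ 0.025  0.039 -0.007] yaw -107.9 w 9.5 mm j7 -1.509 t7 0.001
10 435 [59.2 59.6 60.1]
20 949 [59.2 59.7 60.2]
30 195 [59.4 59.7 60.2]
```

View pics/w9.png

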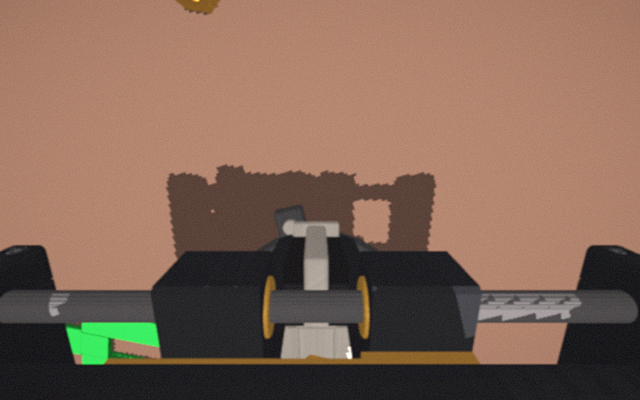

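View pics/s9.png

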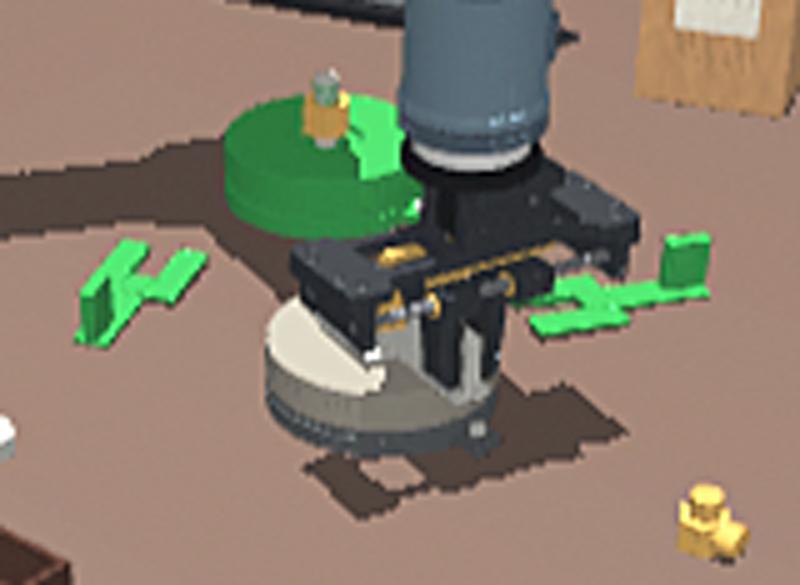

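The slab is level and raised 4.4 mm (top at 59.7, nut underside ~62.5). I'll slide it along tool +x, which is keeper +x.

move_arm([
  [[0.004,0,0],[0,0,0],1],
  [[0.005,0,0],[0,0,0],1],
  [[0.006,0,0],[0,0,0],1],
])

```text
time: 18.68
position: [601.5, 167.5, 34.3]
orientation: [0.0, 0.988, -0.156, 0.0]
contact_force: [0.2, 0.7, -3.6]
grip_width: 0.105
```

```bash
python3 st.py
```

```text
18.675 [601.5 167.5  34.3] F [ 0.2  0.7 -3.6] M [-0.01   0.053 -0.011] yaw -107.9 w 9.2 mm j7 -1.509 t7 0.002
```

Free sliding with no lateral force.

move_arm([
  [[0.008,0,0],[0,0,0],1],
  [[0.01,0,0],[0,0,0],1],
  [[0.01,0,0],[0,0,0],1],
  [[0.01,0,0],[0,0,0],1],
  [[0.012,0,0],[0,0,0],1],
  [[0.012,0,0],[0,0,0],1],
  [[0,0,0],[0,0,0],1],
  [[0,0,-0.02],[0,0,0],1],
  [[0,0,-0.03],[0,0,0],1],
  [[0,0,-0.03],[0,0,0],1],
  [[0,0,0],[0,0,0],1],
])

```text
time: 20.05
position: [661.7, 148.7, 117.7]
orientation: [-0.001, 0.988, -0.156, 0.002]
contact_force: [-0.5, 0.2, -3.9]
grip_width: 0.105
```

```bash
python3 st.py
python3 - <<'E'
from h import *
t=camera_params("top"); im,d=capture("top"); cv2.imwrite("pics/t10.png",cv2.resize(im[140:290,150:480,::-1],None,fx=2.4,fy=2.4,interpolation=2))
C=cloud(t,d); x=C.reshape(-1,3)
ct=camera_params("scene"); ims,ds=capture("scene"); S=cloud(ct,ds).reshape(-1,3); cv2.imwrite("pics/s10.png",ims[:,:,::-1])
for n,X in(("top",x),("scene",S)):
    k=(X[:,2]>36)&(X[:,2]<50)&(X[:,1]<-60)&(X[:,1]>-420)&(X[:,0]>310)&(X[:,0]<570); q=X[k]
    print(n,cv2.minAreaRect(q[:,:2].astype(np.float32).copy()))
    k=(X[:,2]>30)&(X[:,2]<50)&(abs(X[:,0]-440)<60)&(X[:,1]<-110)&(X[:,1]>-330); h=np.histogram(X[k][:,1],bins=np.arange(-330,-110,10)); print(h[0])
E
```

```text
20.05 [661.7 148.7 117.7] F [-0.5  0.2 -3.9] M [-0.031  0.047 -0.059] yaw -107.9 w 9.3 mm j7 -1.565 t7 -0.104
top ((444.04937744140625, -241.37728881835938), (200.57998657226562, 302.25628662109375), 2.066493272781372)
[ 0  4 41 45  6  0  0  0 38 37  0  0  0  0  0  0  0  0  0  0  0]
scene ((443.5552673339844, -240.73065185546875), (205.86349487304688, 303.8135070800781), 1.7105740308761597)
[ 0 14 62 47  2  0  0  0 81 15  0  0  0  0  0  0  0  0  0  0  0]
```

View pics/t10.png

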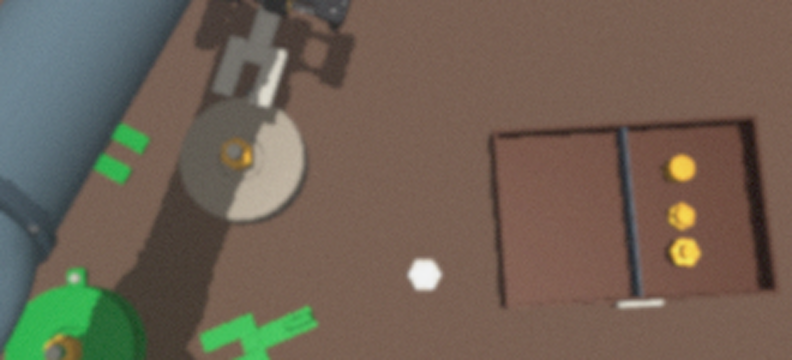

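View pics/s10.png

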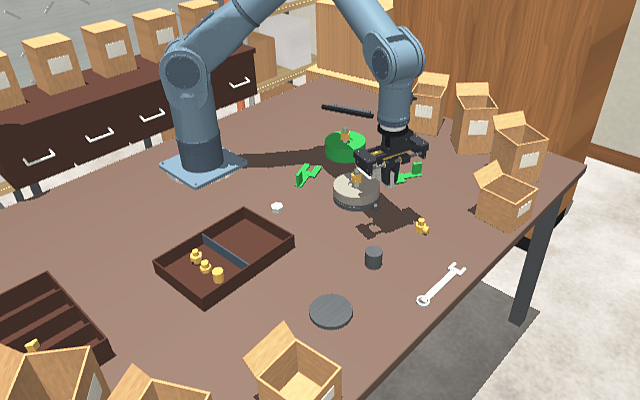

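The keeper is clear and level, and the nut is still on the spindle. Tray centre is (443.8, -241) at yaw ~1.9°, so the bay centre is about (441, -167). I'll carry the tab to about (489, -165) with the keeper along tray x.

move_arm([
  [[0,0,0],[0,0,-9.9],1],
  [[0,0,0],[0,0,-9.8],1],
  [[-0.01,0.017,0],[0,0,0],1],
  [[-0.02,0.034,0],[0,0,0],1],
  [[-0.02,0.034,0],[0,0,0],1],
  [[-0.02,0.034,0],[0,0,0],1],
  [[-0.02,0.034,0],[0,0,0],1],
  [[-0.02,0.034,0],[0,0,0],1],
  [[-0.02,0.034,0],[0,0,0],1],
  [[-0.02,0.034,0],[0,0,0],1],
  [[-0.02,0.034,0],[0,0,0],1],
  [[-0.012,0.019,0],[0,0,0],1],
])

```text
time: 21.65
position: [485.4, -166.3, 113.4]
orientation: [-0.0, 1.0, 0.014, -0.001]
contact_force: [-0.3, -0.1, -2.6]
grip_width: 0.108
```

move_arm([
  [[0,0,0],[0,0,0],1],
  [[0,0,0],[0,0,0],1],
])

```text
time: 21.9
position: [487.7, -163.6, 113.6]
orientation: [-0.0, 1.0, 0.016, -0.0]
contact_force: [0.7, 0.7, -2.9]
grip_width: 0.11
```

```bash
python3 st.py
python3 - <<'E'
from h import *
t=camera_params("top"); im,d=capture("top"); cv2.imwrite("pics/t11.png",cv2.resize(im[160:300,330:490,::-1],None,fx=4,fy=4,interpolation=2))
c=camera_params("wrist"); im,d=capture("wrist"); cv2.imwrite("pics/w11.png",im[:,:,::-1]); np.savez("w11.npz",d=d,im=im,xyz=c["xyz"],att=c["attitude"],K=c["K"])
E
```

```text
21.9 [ 487.7 -163.6  113.6] F [ 0.7  0.7 -2.9] M [-0.021  0.049 -0.049] yaw -88.2 w 9.7 mm j7 -0.657 t7 0.008
```

View pics/t11.png

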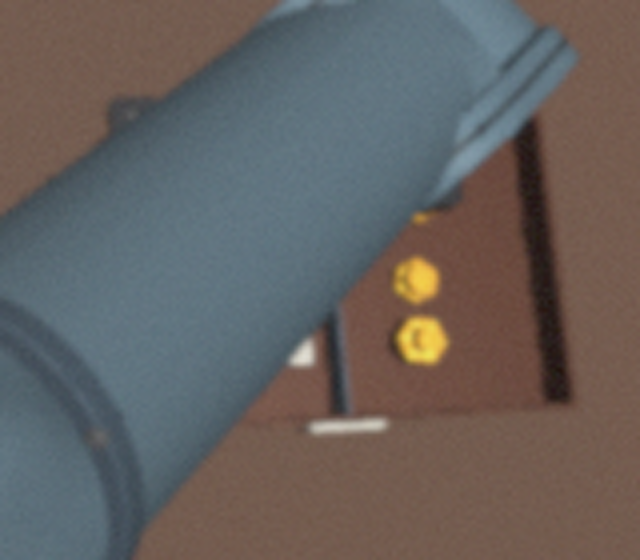

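View pics/w11.png

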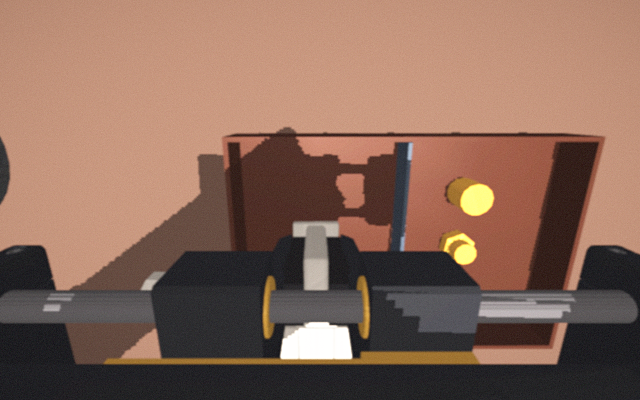

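Run:
```python
from h import *
w=np.load("w11.npz"); par=dict(K=w["K"],xyz=w["xyz"],attitude=w["att"]); X=cloud(par,w["d"]).reshape(-1,3)
a=np.radians(1.9);D=np.array([np.cos(a),np.sin(a)]);N=np.array([-D[1],D[0]]);b=np.array([441.3,-166.6])
s=(X[:,:2]-b)@D;t=(X[:,:2]-b)@N;z=X[:,2]
k=(z>32)&(z<50)&(s>30)&(s<85)&(abs(t)<120); print("walls t",np.histogram(t[k],bins=np.arange(-120,120,4)))
k=(z>32)&(z<50)&(s>60)&(s<120)&(abs(t)<60); print("far wall s",np.percentile(s[k],[5,50,95]),k.sum())
k=(s>55)&(s<90)&(t>-60)&(t<60)&(z<20); print("floor",np.median(z[k]))
```

```text
walls t (array([  0,   0,   0,   0,   0,   0,   0,   0,   0,   0,   0, 371,   0,
         0,   0,   0,   0,   0,   0,   0,   0,   0,   0,   0,   0,   0,
         0,   0,   0,   0,   0,   0,   0,   0,   0,   0,   0,   0,   0,
         0,   0,   0,   0,   0,   0,   0,   0, 276, 314,   0,   0,   0,
         0,   0,   0,   0,   0,   0,   0]), array([-120, -116, -112, -108, -104, -100,  -96,  -92,  -88,  -84,  -80,
        -76,  -72,  -68,  -64,  -60,  -56,  -52,  -48,  -44,  -40,  -36,
        -32,  -28,  -24,  -20,  -16,  -12,   -8,   -4,    0,    4,    8,
         12,   16,   20,   24,   28,   32,   36,   40,   44,   48,   52,
         56,   60,   64,   68,   72,   76,   80,   84,   88,   92,   96,
        100,  104,  108,  112,  116]))
far wall s [95.66220764 97.38795976 99.22114077] 914
floor 4.455395874077226
```

Bay walls confirm the centre to within 1–2 mm. Lowering.

move_arm([
  [[0.001,0.001,0.015],[0,0,0],1],
  [[0,0,0.025],[0,0,0],1],
  [[0,0,0.025],[0,0,0],1],
  [[0,0,0.025],[0,0,0],1],
  [[0,0,0.017],[0,0,0],1],
  [[0,0,0.01],[0,0,0],1],
  [[0,0,0],[0,0,0],1],
  [[0,0,0],[0,0,0],1],
])

```text
time: 23.0
position: [489.1, -166.1, -2.2]
orientation: [0.0, 1.0, 0.015, 0.001]
contact_force: [-0.1, 0.5, -2.8]
grip_width: 0.107
```

```bash
python3 st.py
```

```text
23.0 [ 489.1 -166.1   -2.2] F [-0.1  0.5 -2.8] M [-0.026  0.028  0.009] yaw -88.2 w 9.4 mm j7 -0.501 t7 0.004
```

move_arm([
  [[0,0,0.004],[0,0,0],1],
  [[0,0,0.003],[0,0,0],1],
  [[0,0,0.002],[0,0,0],1],
  [[0,0,0.001],[0,0,0],1],
  [[0,0,0],[0,0,0],1],
])

```text
time: 23.62
position: [488.5, -165.9, -12.8]
orientation: [-0.0, 1.0, 0.015, -0.0]
contact_force: [-0.3, -0.4, -2.1]
grip_width: 0.108
```

```bash
python3 st.py
```

```text
23.625 [ 488.5 -165.9  -12.8] F [-0.3 -0.4 -2.1] M [-0.006  0.022 -0.004] yaw -88.2 w 9.5 mm j7 -0.487 t7 0.009
```

move_arm([
  [[0,0,0.0005],[0,0,0],1],
  [[0,0,0.0003],[0,0,0],1],
  [[0,0,0],[0,0,0],1],
])

```text
time: 24.0
position: [488.8, -165.9, -13.4]
orientation: [0.0, 1.0, 0.015, 0.0]
contact_force: [-0.4, 0.2, -0.4]
grip_width: 0.106
```

```bash
python3 st.py
```

```text
24.0 [ 488.8 -165.9  -13.4] F [-0.4  0.2 -0.4] M [0.028 0.221 0.021] yaw -88.2 w 9.3 mm j7 -0.486 t7 0.009
```

Touching (load coming off). A hair more, then release and lift.

move_arm([
  [[0,0,0.0003],[0,0,0],1],
  [[0,0,0],[0,0,0],1],
  [[0,0,0],[0,0,0],0.4],
  [[0,0,0],[0,0,0],0.3],
  [[0,0,0],[0,0,0],0.2],
  [[0,0,0],[0,0,0],0.2],
  [[0,0,-0.015],[0,0,0],0.2],
  [[0,0,-0.03],[0,0,0],0.2],
  [[0,0,-0.03],[0,0,0],0.2],
  [[0,0,-0.03],[0,0,0],0.2],
  [[0,0,-0.03],[0,0,0],0.2],
  [[0,0,-0.03],[0,0,0],0.2],
])

```text
time: 25.5
position: [488.3, -166.0, 153.0]
orientation: [-0.0, 1.0, 0.015, 0.0]
contact_force: [0.4, 0.5, -0.8]
grip_width: 0.406
```

```bash
python3 st.py
python3 - <<'E'
from h import *
c=camera_params("wrist"); im,d=capture("wrist"); cv2.imwrite("pics/w12.png",im[:,:,::-1]); C=cloud(c,d)
X=C.reshape(-1,3); a=np.radians(1.9);D=np.array([np.cos(a),np.sin(a)]);N=np.array([-D[1],D[0]]);b=np.array([441.3,-166.6])-32*D
s=(X[:,:2]-b)@D;t=(X[:,:2]-b)@N
for n,k in dict(near=(s>-28)&(s<-10)&(abs(abs(t)-20)<8),far=(s>15)&(s<28)&(abs(t)<28),tongue=(s>40)&(s<60)&(abs(t)<9)).items():
    k&=X[:,2]<60
    if k.sum(): print(n,k.sum(),np.percentile(X[k,2],[20,50,80]).round(1))
im,d=capture("scene"); cv2.imwrite("pics/s12.png",cv2.resize(im[130:330,140:440,::-1],None,fx=2.6,fy=2.6,interpolation=2))
E
```

```text
25.5 [ 488.3 -166.   153. ] F [ 0.4  0.5 -0.8] M [-0.008  0.086 -0.025] yaw -88.3 w 35.7 mm j7 -0.704 t7 0.392
near 411 [13.1 13.6 14.2]
far 562 [11.5 12.1 12.7]
tongue 266 [10.5 11.1 11.7]
```

View pics/w12.png

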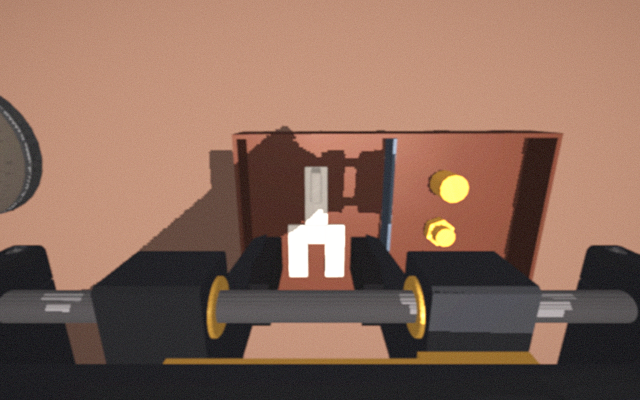

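View pics/s12.png

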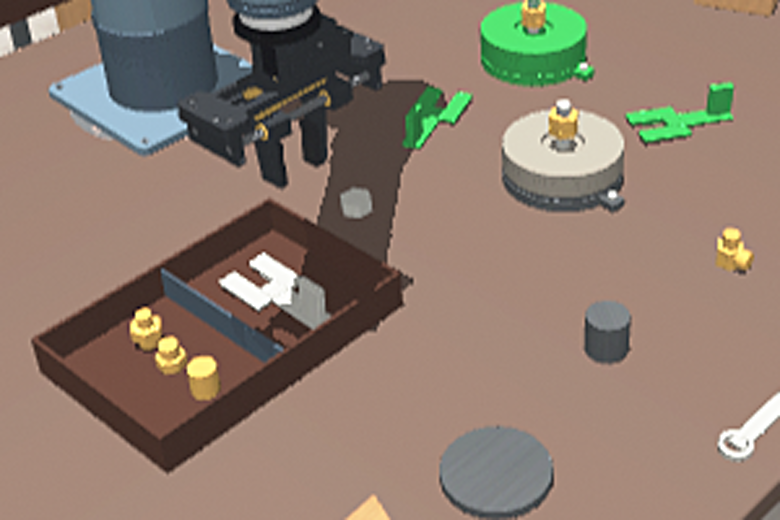

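Run:
```python
from h import *
t=camera_params("top"); im,d=capture("top"); cv2.imwrite("pics/t13.png",cv2.resize(im[150:290,200:480,::-1],None,fx=2.8,fy=2.8,interpolation=2))
S=camera_params("scene"); i2,d2=capture("scene"); a=cv2.imread("pics/scene0.png"); b=i2[:,:,::-1]
cv2.imwrite("pics/cmp.png",np.hstack([cv2.resize(q[155:215,325:395],None,fx=5.5,fy=5.5,interpolation=2) for q in (a,b)]))
for n,p,dd in(("top",t,d),("scene",S,d2)):
    X=cloud(p,dd).reshape(-1,3); rr=np.hypot(X[:,0]-508.6,X[:,1]-196.8); k=(rr<14)&(rr>9.5)&(X[:,2]>70)&(X[:,2]<95); print(n,k.sum(),np.percentile(X[k,2],[50,80]))
```

```text
top 48 [84.63573119 86.0961982 ]
scene 22 [86.13195357 89.01761404]
```

View pics/cmp.png

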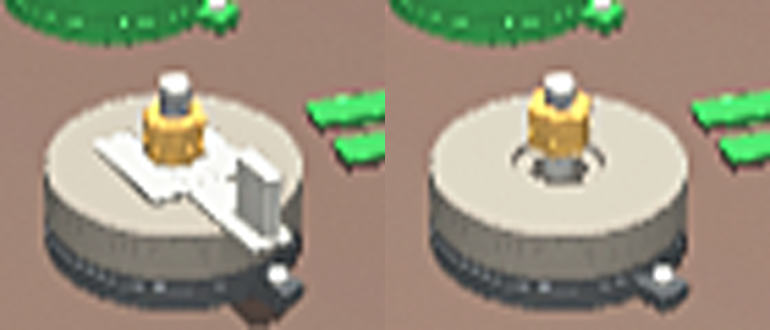

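View pics/t13.png

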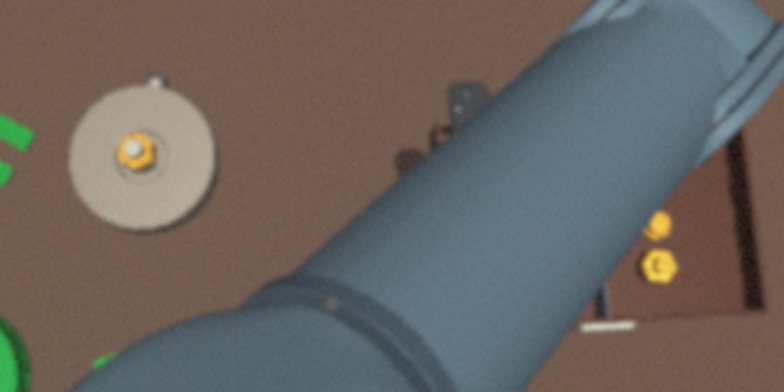

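The before/after crops show the lug at the same pixel ((278,272) before, (662,272) after, which is 385 px across), the nut raised, and the keeper gone from the wheel. Handing in.

```bash
python3 -c "
from bench import ticket; print(ticket.job_done())"
```

```text
the job is handed in; nothing more can be done
None
```

I backed the nut off to its stop and moved the keeper into the empty bay of the tray. The job was handed in at about 26 s, and it reported no verdict.

**Nut:** It gave steadily clockwise at about 0.2–0.3 N m. After 2.6 rad the moment climbed to 0.57 and then 0.75 N m within 1.5°, with no more rise, so I took that as the stop. I relaxed the torque and released it there. The nut's top is at about z = 87 mm, roughly 7 mm over the seated plate.

**Keeper:** I gripped it by its tab, raised it 4.4 mm, slid it out along its +x without noticeable force, and lowered it into the bay.

**Last checks:**
- **Stand:** the lug is at the same spot in the before and after pictures, so the stand did not turn.
- **Keeper in the bay:** it lies ribs down and clear of the walls. It is not quite level, about 2° nose-down. That fits its weight tipping it onto the end of the tongue and the ends of the ribs.
- **Other fittings:** none looked moved in the views I had. In the last top view the arm hid the coupling and part of the tray.

**Disagreed:**
- **Fingertips:** the wrist depth picture puts them about 30 mm short of the reported TCP. My first closing therefore landed lightly on the spindle above the nut. I corrected for this in every later grasp.
- **Final nut height:** the last far-camera readings were noisy, with medians of 84.6 mm (top) and 86.1 mm (scene). The closer wrist reading, taken before the keeper was moved, was 87.1 mm.

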